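Fetch the gold tin from behind the display cans

TASK

A customer has ordered the gold tin that is hemmed in by the three tall cans on the round display stand. First clear all three cans off the stand, leaving the tin where it is, and stand them upright on the dark rubber side mat; then stand the tin inside the ring on the wooden order tray while the cans wait, and finally put each can back upright, wholly on the mat of its own colour. Set everything down rather than dropping it, let nothing fall over, and do not shift the card holder on the stand.

Things in the scene. Friction and masses are not known exactly. Their poses are not given: they have to be found in the camera images.
- can_red: drinks can, plain red with a white band round its middle, a bare metal rim and a red lid; diameter 53 mm, height 133 mm, about 0.24 kg, rigid and stable. Origin at the centre of its underside, z up when upright. It starts on the red mat.
- can_blue: drinks can, plain blue with a white band round its middle, a bare metal rim and a blue lid; diameter 53 mm, height 133 mm, about 0.24 kg, rigid and stable. Origin at the centre of its underside, z up when upright. It starts on the blue mat.
- can_green: drinks can, plain green with a white band round its middle, a bare metal rim and a green lid; diameter 53 mm, height 133 mm, about 0.24 kg, rigid and stable. Origin at the centre of its underside, z up when upright. It starts on the green mat.
- mat_red: round flat red mat, diameter 78 mm, 3 mm thick, fixed on top of the white display stand: the home of the red can. Origin at the centre of its underside; its top is 3 mm above the origin and 21 mm above the counter. The three mats lie in an arc of radius 80 mm about the tin's starting place, neighbouring centres about 97 mm apart; which colour lies where changes.
- mat_blue: round flat blue mat, diameter 78 mm, 3 mm thick, fixed on top of the white display stand: the home of the blue can. Origin at the centre of its underside; its top is 3 mm above the origin and 21 mm above the counter. The three mats lie in an arc of radius 80 mm about the tin's starting place, neighbouring centres about 97 mm apart; which colour lies where changes.
- mat_green: round flat green mat, diameter 78 mm, 3 mm thick, fixed on top of the white display stand: the home of the green can. Origin at the centre of its underside; its top is 3 mm above the origin and 21 mm above the counter. The three mats lie in an arc of radius 80 mm about the tin's starting place, neighbouring centres about 97 mm apart; which colour lies where changes.
- tin: small round gold tin with a lid, diameter 54 mm, height 45 mm, about 0.12 kg; origin at the centre of its underside. It starts in the middle of the display stand, a fixed white disc with a teal edge, diameter 290 mm, its top 18 mm above the counter. The three tall cans stand around it; two little white cups (36 mm high) and the card holder stand on the stand's far side.
- tray: square wooden order tray, flat, 130 x 130 x 12 mm, fixed on the counter, with a white ring (inner diameter 78 mm, outer 84 mm) painted about the middle of its top. Origin at the centre of its underside; top 12 mm above the origin. It lies left or right of the stand.
- side_mat: side area: dark rubber mat, 290 x 120 x 4 mm, fixed on the counter on the other side of the stand from the tray. Origin at the centre of its underside, x along its length, y across, top 4 mm above the origin. It has room for the three cans in a row, 85 mm apart.
- card: price-card holder: black foot 30 x 60 x 10 mm with a blank upright white card, 54 mm high in all, about 0.08 kg; loose on the stand, about 105 mm behind the tin. Origin at the centre of its underside; x across the card. A bystander.

How it is judged:
On the way, in this order (a step that is already met when the one before it is completed fails the run):
1. all three cans stand released on the side mat, the tin not yet moved (within 30 mm of its start) (x of can_red in the frame of side_mat between -0.132 and 0.132 m and y of can_red in the frame of side_mat between -0.047 and 0.047 m and z of can_red in the frame of side_mat between -0.002 and 0.01 m and angle between each of can_red, can_blue, can_green's own z axis and vertical below 0.1 rad and linear speed of each of can_red, can_blue, can_green below 0.03 m/s and contact force between each of can_red, can_blue, can_green and the fingers below 0.1 N and x of can_blue in the frame of side_mat between -0.132 and 0.132 m and y of can_blue in the frame of side_mat between -0.047 and 0.047 m and z of can_blue in the frame of side_mat between -0.002 and 0.01 m and x of can_green in the frame of side_mat between -0.132 and 0.132 m and y of can_green in the frame of side_mat between -0.047 and 0.047 m and z of can_green in the frame of side_mat between -0.002 and 0.01 m and distance of tin from where it was at the start of the episode below 0.03 m), for 0.2 s.
2. the tin stands released in the ring of the order tray, its centre within 15 mm of the tray's, while all three cans still stand on the side mat (horizontal distance between tin and tray below 0.015 m and z of tin in the frame of tray between 0.006 and 0.018 m and angle between each of tin, can_red, can_blue, can_green's own z axis and vertical below 0.1 rad and linear speed of each of tin, can_red, can_blue, can_green below 0.03 m/s and contact force between each of tin, can_red, can_blue, can_green and the fingers below 0.1 N and x of can_red in the frame of side_mat between -0.132 and 0.132 m and y of can_red in the frame of side_mat between -0.047 and 0.047 m and z of can_red in the frame of side_mat between -0.002 and 0.01 m and x of can_blue in the frame of side_mat between -0.132 and 0.132 m and y of can_blue in the frame of side_mat between -0.047 and 0.047 m and z of can_blue in the frame of side_mat between -0.002 and 0.01 m and x of can_green in the frame of side_mat between -0.132 and 0.132 m and y of can_green in the frame of side_mat between -0.047 and 0.047 m and z of can_green in the frame of side_mat between -0.002 and 0.01 m), for 0.2 s.
At the end, for the whole second after the job is handed in: The tin stands upright on the order tray, centre within 15 mm of the tray's centre; each can stands upright on the mat of its own colour, centre within 13 mm of the mat's centre; all released and at rest (horizontal distance between tin and tray below 0.015 m and z of tin in the frame of tray between 0.006 and 0.018 m and angle between each of tin, can_red, can_blue, can_green's own z axis and vertical below 0.1 rad and linear speed of each of tin, can_red, can_blue, can_green below 0.03 m/s and contact force between each of tin, can_red, can_blue, can_green and the fingers below 0.1 N and horizontal distance between can_red and mat_red below 0.013 m and z of can_red in the frame of mat_red between -0.003 and 0.009 m and horizontal distance between can_blue and mat_blue below 0.013 m and z of can_blue in the frame of mat_blue between -0.003 and 0.009 m and horizontal distance between can_green and mat_green below 0.013 m and z of can_green in the frame of mat_green between -0.003 and 0.009 m); the robot touches nothing.
It fails at once if a can or the tin tips over (more than 0.6 rad) (angle between any of can_red, can_blue, can_green, tin's own z axis and vertical above 0.6 rad).
It fails at once if a can or the tin is dropped (moves faster than 0.6 m/s untouched by the fingers: a free fall of about 2 cm) ((linear speed of can_red above 0.6 m/s and contact force between can_red and the fingers below 0.05 N) or (linear speed of can_blue above 0.6 m/s and contact force between can_blue and the fingers below 0.05 N) or (linear speed of can_green above 0.6 m/s and contact force between can_green and the fingers below 0.05 N) or (linear speed of tin above 0.6 m/s and contact force between tin and the fingers below 0.05 N)).
It fails at once if the card holder is shifted by more than 15 mm or tipped (distance of card from where it was at the start of the episode above 0.015 m or angle between card's own z axis and vertical above 0.3 rad).
It also fails if it takes over 144 s, if anything falls off the work surface, if the arm or the gripper's body presses on something with over 40 N, if the wrist force passes 120 N, or if a joint passes its speed limit or range.

ROBOT

A 6-joint arm with a two-finger parallel gripper is mounted at the origin on the work surface. World frame = base frame: x ahead of the robot, y to its left, z up, the work surface at z = 0. Lengths are in m, angles in rad, forces in N, time in s.
With the tool pointing down it reaches from about 0.35 to 0.85 m from the base axis. Payload 8.1 kg.
Tool frame: the origin (TCP) lies midway between the tips of the shut fingers; the grasp point (between the pads) lies manip.grasp_offset behind it (manip.grasp_offset is the distance from the TCP to the grasp point, in m); x points along the fingers, y is the direction in which the jaws open and shut, and the axes are right-handed (so a half turn about x gives the same grasp; the last joint's range is limited). The gripper opens to 93 mm and grips with 3 to 60 N. Pads are 15 mm wide; open, the fingers measure 128 mm over their backs; the gripper's body (75 mm by 188 mm) begins 65 mm behind the grasp point.
Start: joints at [-1.4, 0.13, 1.488, -0, 1.523, -0.085], TCP at [0.152, -0.58, 0.196] pointing down, gripper open.
Joint ranges: [-2.96, 2.96], [-0.89, 2.26], [0.02, 2.5], [-1.34, 4.48], [0, 2.73], [-2.66, 2.66]. Speed limits (rad/s): [2.39, 2.39, 2.79, 3.14, 3.14, 3.14].

INTERFACE

Orientations are given as [roll, pitch, yaw] about the fixed x, y, z axes, in that order (R = Rz(yaw) Ry(pitch) Rx(roll)).
In Python, from plant import sense, viewer, manip gives the robot as it stands.
- The arm moves only by the tool carry_out, never from a script. Its argument "steps" is a list of rows, each a list of 3 entries, a list of its own where there are three numbers: the shift along the tool's x, y, z in mm, then the turn, a rotation vector about the tool's x, y, z in rad, then the opening in per cent of the stroke, from 0 (shut) to 100 (fully open). In form: [[[x, y, z], [wx, wy, wz], gripper], ...]. A call has 1 to 8 rows; each row is the pose to reach, as a shift and turn from the pose commanded when the call began, along the tool's axes at that moment; what a row does not reach only later rows make up. A row lasts 1/10 s, in which the tool goes at most 50 mm and 8.59 degrees, less where a joint would pass 70% of its speed; a pose out of reach is approached as far as the arm can. A call with a gripper value outside its range is refused whole. The fingers move at their own pace and stop on an object; "force" is the grip in N (left out, the last holds). Time passes only in rows, so rows that repeat a pose let the fingers close. It gives the time, the measured TCP pose, the force and the opening at its end, in the units of the state.
- sense(): the state, without advancing time (a new reading comes with each control period).
- viewer.snapshot(name): name is "scene" or "side" or "wrist"; returns a dict with "frame" (420x560x3 uint8, red, green, blue), "K" (3x3 intrinsics, pixels), "world_to_cam" (4x4, takes a point from world to camera coordinates); the wrist camera has in their place "tool_from_camera" (4x4, takes a point from camera to tool coordinates, whose origin is the TCP and whose axes are the tool frame's). Camera axes: x right, y down, z forward; pixel columns grow to the right and rows downward; lengths in m; the calibration is good to about 2 mm. A picture is of the moment at which its call begins: read the wrist's pose just before it. There is no depth.
- manip.sign_off(): hands the job in, once; it reports no verdict.
The state is a dict: "t": time; "joint_positions": joint angles; "joint_vel": joint speeds; "tau": joint torques, N m; "position": TCP position; "eef_rot": TCP orientation; "ft_force": force on the tool from outside, world axes, zero at the start; "wrist_torque": the same for the moment, N m; "grip_width": opening from 0.0 (shut) to 1.0 (fully open).
Only numpy, scipy, OpenCV 4.12 (cv2) and the standard library are available. Lean on these libraries where they do the work, as an engineer would, in place of code of your own. Each camera call takes 0.05 s, during which the arm holds its last target. There are 200 camera calls.

## Working session

There is one attempt and no reset: what is moved stays moved. The work goes in short steps, Python scripts to look and compute and a tool call to move; the robot and the scene stay as the last step left them, time stands still between calls to the robot, and variables do not carry over. Pictures are saved under pics/ and viewed, about 12 in all and at most 16, crops included, and the job is handed in when it is done.

Besides the shell and the picture viewer there is one more tool, called by a JSON object that holds its "method" and its "body". carry_out: Moves the arm, as the interface text tells. Its arguments: {"type":"object","properties":{"steps":{"type":"array"},"force":{"type":"number"}},"required":["steps"]}

```bash
mkdir -p pics; ls; python3 - <<'E'
from plant import sense, viewer, manip
import cv2
s=sense();print({k:s[k] for k in('t','position','eef_rot','grip_width')},manip.grasp_offset)
for n in("scene","side"):
    d=viewer.snapshot(n);cv2.imwrite(f"pics/{n}0.png",d["frame"][:,:,::-1]);print(n,d["K"].tolist(),d["world_to_cam"].tolist())
d=viewer.snapshot("wrist");print(d["tool_from_camera"].tolist())
E
```

```text
pics
{'t': 0.0, 'position': array([ 0.1517392 , -0.57989578,  0.19532675]), 'eef_rot': array([-1.65501883,  1.56902207,  1.74241749]), 'grip_width': 1.0028340365761796} 0.0188
scene [[463.3886928982077, 0.0, 287.5728603421422], [0.0, 463.3886928982077, 205.94059956493078], [0.0, 0.0, 1.0]] [[-0.7647827293817078, 0.6441033971273915, 0.015433426334400525, 0.44416492472119334], [0.40386526525825467, 0.497922276338431, -0.7674413686033837, -0.20360902619799587], [-0.5019962393856604, -0.5806928797005427, -0.6409333468526551, 1.1960036538691614], [0.0, 0.0, 0.0, 1.0]]
side [[426.2446068648829, 0.0, 278.30337795151326], [0.0, 426.2446068648829, 212.9596589520578], [0.0, 0.0, 1.0]] [[0.8246906937382275, -0.5655831872346119, 0.0009581122581378739, -0.45724412760572447], [-0.38334731692919, -0.5602120444450926, -0.7343073606207694, 0.26125151826181015], [0.4158486434566695, 0.605209156883955, -0.6788164569005822, 0.578502154992866], [0.0, 0.0, 0.0, 1.0]]
[[0.0011503988802015028, -0.2510082125229493, 0.9679842735439708, -0.18793675940283178], [0.9999993178811434, 9.318914589015311e-05, -0.0011642821948233792, 0.00048663536189841317], [0.00020203876490829448, 0.9679849526525788, 0.25100814851020364, -0.06981853360306198], [0.0, 0.0, 0.0, 1.0]]
```

View pics/scene0.png

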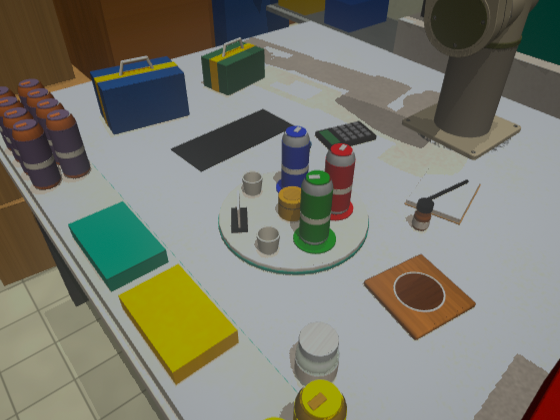

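View pics/side0.png

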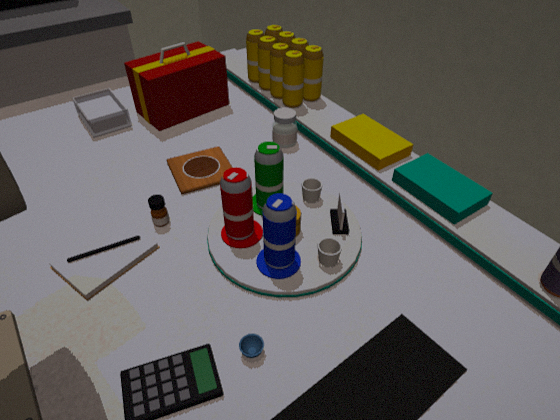

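```bash
cat > h.py <<'E'
import numpy as np, cv2
from plant import sense, viewer, manip
from scipy.spatial.transform import Rotation as R
def cam(name):
    s=sense(); d=viewer.snapshot(name); f=d["frame"]
    if name=="wrist":
        T=np.eye(4);T[:3,:3]=R.from_euler('xyz',s["eef_rot"]).as_matrix();T[:3,3]=s["position"]
        M=T@d["tool_from_camera"]
    else: M=np.linalg.inv(d["world_to_cam"])
    return f,d["K"],M
def ray(c,uv,z):
    f,K,M=c; uv=np.atleast_2d(np.asarray(uv,float))
    v=(M[:3,:3]@np.linalg.inv(K)@np.c_[uv,np.ones(len(uv))].T).T
    o=M[:3,3]; return o+v*((z-o[2])/v[:,2])[:,None]
def proj(c,p):
    f,K,M=c; q=np.linalg.inv(M)@np.r_[p,1]; q=K@q[:3]; return q[:2]/q[2]
def mask(f,col):
    h=cv2.cvtColor(np.ascontiguousarray(f),cv2.COLOR_RGB2HSV).astype(int);H,S,V=h[...,0],h[...,1],h[...,2]
    m={'red':((H<6)|(H>174))&(S>170)&(V>60),'green':(H>50)&(H<72)&(S>150)&(V>40),'blue':(H>112)&(H<128)&(S>150)&(V>60),
       'wood':(H>3)&(H<18)&(S>100)&(V>50),'black':V<50,'gold':(H>12)&(H<26)&(S>120)&(V>70),'white':(S<60)&(V>140)}[col]
    return m.astype(np.uint8)*255
def comps(m,amin=40):
    n,l,st,ce=cv2.connectedComponentsWithStats(m)
    return [(st[i].tolist(),ce[i].round(1).tolist(),(l==i).astype(np.uint8)) for i in range(1,n) if st[i][4]>=amin]
def hullc(m):
    c=np.vstack(cv2.findContours(m,0,2)[0]);h=cv2.convexHull(c);M=cv2.moments(h);return np.array([M['m10'],M['m01']])/M['m00']
E
python3 - <<'E'
from h import *
np.set_printoptions(precision=4,suppress=True)
for n,box in(("scene",(190,90,480,340)),("side",(160,100,400,300))):
    c=cam(n); f=c[0]; x0,y0,x1,y1=box
    for col in('red','green','blue','wood','gold','black'):
        m=mask(f,col); k=np.zeros_like(m); 
        if col=='black' and n=="scene": x0=160
        k[y0:y1,x0:x1]=m[y0:y1,x0:x1]
        for st,ce,mm in comps(k):
            z={'wood':.012,'black':.004,'gold':.063}.get(col,.154)
            print(n,col,st,ce,'hull->',ray(c,hullc(mm),z)[0][:2])
            if col in('wood','black') and st[4]>1200:
                h=cv2.convexHull(np.vstack(cv2.findContours(mm,0,2)[0]))
                p=cv2.approxPolyDP(h,8,True)[:,0]; print(p.tolist(),ray(c,p,z)[:,:2].tolist())
E
```

```text
scene red [331, 143, 21, 13, 163] [340.7, 149.8] hull-> [0.4948 0.0421]
scene red [331, 202, 22, 18, 131] [342.6, 213.7] hull-> [0.6158 0.1653]
scene green [306, 171, 24, 14, 201] [318.7, 177.4] hull-> [0.5847 0.0775]
scene green [294, 229, 42, 24, 382] [316.7, 243.7] hull-> [0.6886 0.184 ]
scene blue [286, 126, 20, 11, 133] [295.1, 131.6] hull-> [ 0.5177 -0.0557]
scene wood [416, 213, 15, 9, 100] [423.4, 217.0] hull-> [0.3749 0.166 ]
scene wood [365, 255, 110, 85, 3347] [419.0, 297.5] hull-> [0.5394 0.2824]
[[422, 255], [474, 305], [415, 339], [365, 281]] [[0.4610309696585888, 0.22869000071651074], [0.4867212602145714, 0.3505216427359533], [0.6107840027430643, 0.3299697443095263], [0.5846447804596421, 0.205484861798239]]
scene wood [396, 274, 47, 36, 1300] [419.0, 291.3] hull-> [0.5323 0.277 ]
[[397, 281], [424, 275], [442, 299], [413, 307]] [[0.5430183827703385, 0.23960111247919902], [0.4968759362268801, 0.2601876828824642], [0.5163347931674493, 0.3106014565344697], [0.5656106928944065, 0.29079725935746303]]
scene gold [279, 186, 22, 35, 644] [289.9, 202.6] hull-> [0.59   0.0159]
s
[... 1770 characters left out ...]
5, 1034] [197.3, 169.4] hull-> [0.4986 0.2043]
side gold [295, 206, 6, 14, 50] [297.6, 212.9] hull-> [ 0.5853 -0.0159]
side black [160, 100, 69, 30, 867] [185.5, 110.1] hull-> [0.6164 0.538 ]
side black [259, 100, 17, 11, 77] [267.5, 104.5] hull-> [0.8184 0.4372]
side black [297, 123, 103, 82, 722] [350.2, 165.3] hull-> [0.8185 0.0954]
side black [255, 159, 28, 28, 521] [268.8, 173.6] hull-> [0.6512 0.1801]
side black [392, 170, 8, 15, 81] [396.1, 177.2] hull-> [0.8733 0.0052]
side black [256, 187, 16, 20, 162] [261.1, 197.1] hull-> [0.5925 0.117 ]
side black [160, 195, 5, 18, 67] [161.6, 204.1] hull-> [0.4099 0.212 ]
side black [330, 210, 19, 24, 282] [338.3, 222.9] hull-> [ 0.6769 -0.0322]
```

```bash
cat >> h.py <<'E'
np.set_printoptions(precision=4,suppress=True)
def go(p,deg):
    s=sense();A=R.from_euler('xyz',s["eef_rot"]);a=np.deg2rad(deg)
    y=np.array([np.cos(a),np.sin(a),0]);x=np.array([0,0,-1.]);B=R.from_matrix(np.c_[x,y,np.cross(x,y)])
    print('shift mm',(A.inv().apply(np.array(p)-s["position"])*1000).round(1),'turn',(A.inv()*B).as_rotvec().round(4))
def st():
    s=sense();A=R.from_euler('xyz',s["eef_rot"]).as_matrix();print('t',s['t'],'p',s['position'],'jaw',np.rad2deg(np.arctan2(A[1,1],A[0,1])).round(2),'x',A[:,0],'F',s['ft_force'],'w',s['grip_width'],'q6',s['joint_positions'][5])
E
python3 - <<'E'
from h import *
st()
c=cam("scene");f=c[0]
m=((f.max(2)<75)*255).astype(np.uint8);k=np.zeros_like(m);k[105:172,165:302]=m[105:172,165:302]
for s,ce,mm in comps(k,1000):
    mm=cv2.morphologyEx(mm,cv2.MORPH_OPEN,np.ones((5,5),np.uint8))
    p=cv2.approxPolyDP(cv2.convexHull(np.vstack(cv2.findContours(mm,0,2)[0])),6,True)[:,0];w=ray(c,p,.004)[:,:2]
    print(s,p.tolist(),w.tolist(),np.linalg.norm(w-np.roll(w,1,0),axis=1))
for d in(-27,153,63): go([.494,.040,.25],d)
E
```

```text
t 0.25 p [ 0.1518 -0.5802  0.1959] jaw -75.34 x [-0.0002  0.0008 -1.    ] F [0.2078 0.2786 0.0992] w 0.9997418748121296 q6 -0.08540092089643038
[171, 110, 122, 61, 3070] [[286, 122], [285, 130], [204, 169], [175, 152], [259, 111]] [[0.33856460283550016, -0.29397716824122655], [0.3662225269435515, -0.2648729234363403], [0.6145461900394806, -0.24812560892662616], [0.6302525817414273, -0.3484598937439113], [0.35739001187104735, -0.38373793080945506]] [0.0917 0.0401 0.2489 0.1016 0.2751]
shift mm [ -53.7 -513.6 -488. ] turn [-0.8438 -0.0003  0.0006]
shift mm [ -53.7 -513.6 -488. ] turn [2.2978 0.0007 0.0004]
shift mm [ -53.7 -513.6 -488. ] turn [-2.4146 -0.0008  0.0002]
```

```bash
python3 - <<'E'
from h import *
c=cam("scene");f=c[0]
for th in(60,75,90):
    m=((f.max(2)<th)*255).astype(np.uint8);k=np.zeros_like(m);k[100:172,160:312]=m[100:172,160:312]
    k=cv2.morphologyEx(k,cv2.MORPH_OPEN,np.ones((3,3),np.uint8))
    s,ce,mm=max(comps(k,500),key=lambda a:a[0][4])
    w=ray(c,np.vstack(cv2.findContours(mm,0,2)[0])[:,0],.004)[:,:2].astype(np.float32)
    print(th,s,cv2.minAreaRect(w))
cv2.imwrite('pics/m.png',cv2.resize(f[95:180,160:320,::-1],None,fx=4,fy=4))
E
```

```text
60 [173, 110, 116, 61, 3034] ((0.48394209146499634, -0.3164985179901123), (0.2875747084617615, 0.11910651624202728), 3.854802370071411)
75 [173, 110, 116, 61, 3060] ((0.4837895631790161, -0.31628361344337463), (0.28959575295448303, 0.1197928786277771), 3.867703914642334)
90 [172, 110, 118, 61, 3176] ((0.4837477207183838, -0.3167104125022888), (0.2908247411251068, 0.1234343871474266), 3.8834006786346436)
```

View pics/m.png

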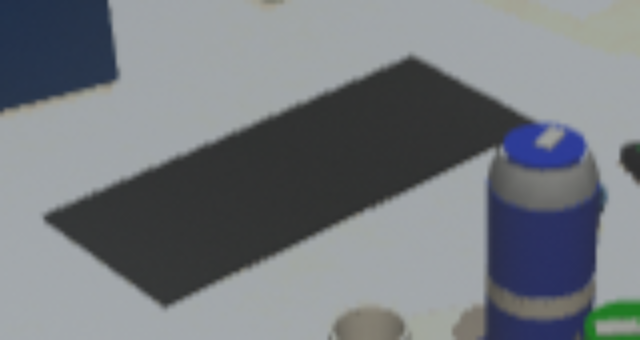

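```bash
python3 - <<'E'
from h import *
go([.5165,-.057,.27],-27)
c=cam("scene");print(ray(c,[[189,114]],0), ray(c,[[187,75]],.1))
E
```

```text
shift mm [ -73.7 -414.1 -485.2] turn [-0.8438 -0.0003  0.0004]
[[ 0.5078 -0.4917  0.    ]] [[ 0.4921 -0.5045  0.1   ]]
```

{"method": "carry_out", "body": {"steps": [[[-50,0,0],[0,0,0],100],[[-74,-30,-35],[-0.1,0,0],100],[[-74,-414,-485],[-0.844,0,0],100],[[-74,-414,-485],[-0.844,0,0],100],[[-74,-414,-485],[-0.844,0,0],100],[[-74,-414,-485],[-0.844,0,0],100],[[-74,-414,-485],[-0.844,0,0],100],[[-74,-414,-485],[-0.844,0,0],80]], "force": 20}}

```text
t: 1.2
position: [0.3494, -0.2962, 0.2702]
eef_rot: [1.296, 1.57, -0.741]
ft_force: [1.7, -0.8, -0.4]
grip_width: 0.952
```

```bash
python3 -c "
from h import *
st();go([.5165,-.057,.27],-27)"
```

```text
t 1.2 p [ 0.3494 -0.2962  0.2702] jaw -26.69 x [ 0.0007 -0.0006 -1.    ] F [ 1.676  -0.7959 -0.4011] w 0.9524619876538767 q6 -0.3493963344174255
shift mm [   0.1   41.9 -288.8] turn [ 0.0054  0.0002 -0.0009]
```

{"method": "carry_out", "body": {"steps": [[[0,42,-289],[0,0,0],80],[[0,42,-289],[0,0,0],80],[[0,42,-289],[0,0,0],80],[[0,42,-289],[0,0,0],80],[[0,42,-289],[0,0,0],80],[[0,42,-289],[0,0,0],80],[[0,42,-289],[0,0,0],80],[[0,42,-289],[0,0,0],80]]}}

```text
t: 2.0
position: [0.5173, -0.0585, 0.2696]
eef_rot: [-0.843, 1.57, -2.882]
ft_force: [0.1, -0.1, -0.1]
grip_width: 0.801
```

```bash
python3 -c "
from h import *
st();go([.5165,-.057,.11],-27)
c=cam('wrist');cv2.imwrite('pics/w1.png',c[0][:,:,::-1])
for col in('blue','red','green'):
  for s,ce,m in comps(mask(c[0],col),150): print(col,s,ce,ray(c,hullc(m),.154))
"
```

```text
t 2.0 p [ 0.5173 -0.0585  0.2696] jaw -26.84 x [-0.0007 -0.0002 -1.    ] F [ 0.1286 -0.094  -0.0605] w 0.8009472347675782 q6 0.25754360327191117
shift mm [159.6  -1.3  -1.1] turn [0.0027 0.0005 0.0005]
blue [249, 146, 60, 42, 745] [276.1, 161.1] [[ 0.5286 -0.0325  0.154 ]]
blue [256, 175, 48, 45, 1431] [280.1, 195.9] [[ 0.5184 -0.0558  0.154 ]]
red [213, 79, 48, 65, 1143] [243.2, 114.1] [[0.5189 0.024  0.154 ]]
red [177, 80, 51, 53, 1754] [203.0, 104.8] [[0.4963 0.0412 0.154 ]]
green [253, 0, 54, 41, 1415] [277.4, 19.2] [[0.5829 0.0711 0.154 ]]
green [247, 29, 66, 49, 885] [278.2, 57.9] [[0.5722 0.0505 0.154 ]]
```

View pics/w1.png

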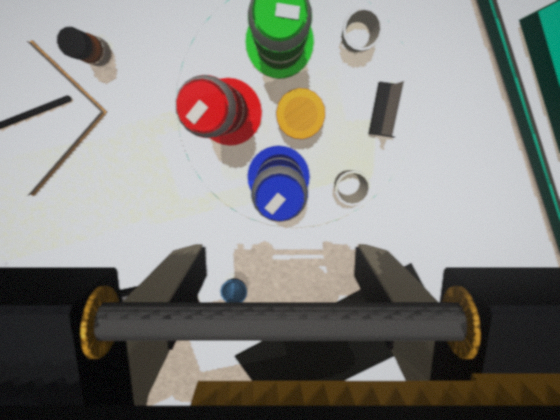

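{"method": "carry_out", "body": {"steps": [[[40,-1,-2],[0,0,0],75],[[80,-1,-2],[0,0,0],75],[[120,-1,-2],[0,0,0],75],[[160,-1,-2],[0,0,0],75],[[160,-1,-2],[0,0,0],75],[[160,-1,-2],[0,0,0],0],[[160,-1,-2],[0,0,0],0],[[160,-1,-2],[0,0,0],0]]}}

```text
t: 2.85
position: [0.5191, -0.0579, 0.1131]
eef_rot: [1.841, 1.566, -0.201]
ft_force: [-1.7, -0.3, 5.7]
grip_width: 0.563
```

{"method": "carry_out", "body": {"steps": [[[0,0,0],[0,0,0],0],[[0,0,0],[0,0,0],0],[[0,0,0],[0,0,0],0],[[-10,0,0],[0,0,0],0],[[-30,0,0],[0,0,0],0],[[-30,0,0],[0,0,0],0]]}}

```text
t: 3.45
position: [0.5194, -0.0576, 0.1437]
eef_rot: [1.841, 1.565, -0.201]
ft_force: [0.8, 0.2, -2.0]
grip_width: 0.568
```

```bash
python3 -c "
from h import *
st();go([.399,-.322,.16],-27);go([.399,-.322,.096],-27)
"
```

```text
t 3.45 p [ 0.5194 -0.0576  0.1437] jaw -26.98 x [ 0.0056 -0.0011 -1.    ] F [ 0.8057  0.2086 -1.9923] w 0.5677555332400963 q6 0.26226688454885033
shift mm [-16.7  12.7 290.3] turn [ 0.0004 -0.0015 -0.0055]
shift mm [ 47.3  12.4 290.4] turn [ 0.0004 -0.0015 -0.0055]
```

{"method": "carry_out", "body": {"steps": [[[-20,2,30],[0,0,0],0],[[-25,4,75],[0,0,0],0],[[-25,6,125],[0,0,0],0],[[-25,8,175],[0,0,0],0],[[-25,10,225],[0,0,0],0],[[-25,12,265],[0,0,0],0],[[-25,12,290],[0,0,0],0],[[-25,12,290],[0,0,0],0]]}}

```text
t: 4.25
position: [0.3945, -0.3239, 0.1646]
eef_rot: [-0.13, 1.57, -2.176]
ft_force: [1.1, 0.8, -2.6]
grip_width: 0.566
```

```bash
python3 -c "
from h import *
st();go([.399,-.322,.097],-27)
"
```

```text
t 4.25 p [ 0.3945 -0.3239  0.1646] jaw -27.21 x [-0.0007 -0.001  -1.    ] F [ 1.0612  0.7647 -2.6369] w 0.5660564483587326 q6 -0.3119415693588103
shift mm [67.6  3.1 -3.8] turn [-0.0036  0.0012  0.0002]
```

{"method": "carry_out", "body": {"steps": [[[25,3,-4],[0,0,0],0],[[50,3,-4],[0,0,0],0],[[60,3,-4],[0,0,0],0],[[65,3,-4],[0,0,0],0],[[67,3,-4],[0,0,0],0],[[69,3,-4],[0,0,0],0],[[69,3,-4],[0,0,0],0]]}}

```text
t: 4.95
position: [0.4013, -0.3192, 0.0967]
eef_rot: [1.278, 1.569, -0.763]
ft_force: [0.5, 0.3, -2.2]
grip_width: 0.564
```

{"method": "carry_out", "body": {"steps": [[[1,0,0],[0,0,0],0],[[2,0,0],[0,0,0],0],[[3,0,0],[0,0,0],0],[[3,0,0],[0,0,0],0]]}}

```text
t: 5.35
position: [0.4022, -0.32, 0.0963]
eef_rot: [1.339, 1.567, -0.703]
ft_force: [-2.4, 3.6, 14.2]
grip_width: 0.566
```

{"method": "carry_out", "body": {"steps": [[[-2,0,0],[0,0,0],0],[[-2,0,0],[0,0,0],75],[[-2,0,0],[0,0,0],75],[[-2,0,0],[0,0,0],75],[[-20,0,0],[0,0,0],75],[[-60,0,0],[0,0,0],75],[[-105,0,0],[0,0,0],75],[[-150,0,0],[0,0,0],75]]}}

```text
t: 6.15
position: [0.4004, -0.3185, 0.244]
eef_rot: [-1.878, 1.57, 2.363]
ft_force: [1.3, -0.7, 0.3]
grip_width: 0.75
```

```bash
python3 -c "
from h import *
st();go([.495,.041,.26],-27)
c=cam('scene');cv2.imwrite('pics/s2.png',c[0][:,:,::-1])
for s,ce,m in comps(mask(c[0],'blue'),80): print(s,ce,ray(c,hullc(m),.137))
"
```

```text
t 6.15 p [ 0.4004 -0.3185  0.244 ] jaw -26.99 x [-0.0008  0.0008 -1.    ] F [ 1.2977 -0.7204  0.3105] w 0.7501453474831097 q6 -0.30114875705682354
shift mm [ -15.8  -78.9 -363.3] turn [ 0.0001 -0.0003  0.001 ]
[277, 176, 27, 16, 236] [289.5, 181.8] [[0.6159 0.043  0.137 ]]
```

View pics/s2.png

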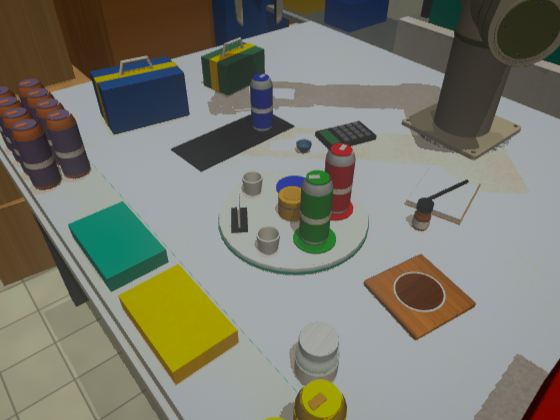

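{"method": "carry_out", "body": {"steps": [[[-16,-10,-45],[0,0,0],75],[[-16,-21,-95],[0,0,0],75],[[-16,-31,-143],[0,0,0],75],[[-16,-42,-191],[0,0,0],75],[[-16,-52,-239],[0,0,0],75],[[-16,-63,-287],[0,0,0],75],[[-16,-73,-335],[0,0,0],75],[[-16,-79,-363],[0,0,0],75]]}}

```text
t: 7.0
position: [0.4954, 0.0438, 0.2586]
eef_rot: [-2.965, 1.57, 1.279]
ft_force: [0.4, -0.6, 0.2]
grip_width: 0.748
```

{"method": "carry_out", "body": {"steps": [[[0,0,0],[0,0,0],75],[[0,0,0],[0,0,0],75]]}}

```text
t: 7.2
position: [0.495, 0.0407, 0.2585]
eef_rot: [-0.466, 1.57, -2.506]
ft_force: [-0.6, 0.2, 0.2]
grip_width: 0.752
```

```bash
python3 -c "
from h import *
st()
c=cam('wrist')
for col in('blue','red','green','gold'):
  for s,ce,m in comps(mask(c[0],col),150): print(col,s,ce,ray(c,hullc(m),dict(blue=.021,gold=.063).get(col,.154)))
go([.4958,.0415,.110],-27)
"
```

```text
t 7.2 p [0.495  0.0407 0.2585] jaw -26.88 x [-0.0006 -0.0005 -1.    ] F [-0.6353  0.2401  0.1992] w 0.7523216857161986 q6 0.44841425138510366
blue [300, 211, 59, 57, 2562] [328.6, 238.4] [[ 0.5153 -0.0565  0.021 ]]
red [253, 148, 61, 45, 828] [288.4, 163.3] [[0.5115 0.064  0.154 ]]
red [256, 178, 50, 47, 1535] [281.3, 200.1] [[0.4964 0.042  0.154 ]]
green [303, 79, 47, 67, 958] [319.4, 107.5] [[0.5623 0.0907 0.154 ]]
green [334, 88, 52, 54, 1805] [358.6, 114.6] [[0.5849 0.0762 0.154 ]]
green [217, 342, 28, 37, 553] [230.7, 360.1] [[ 0.3838 -0.0754  0.154 ]]
gold [163, 0, 123, 48, 3010] [217.4, 18.1] [[0.5152 0.2161 0.063 ]]
gold [331, 160, 51, 51, 1977] [356.2, 184.7] [[0.5693 0.0023 0.063 ]]
gold [92, 287, 22, 72, 569] [99.7, 323.5] [[ 0.2239 -0.0161  0.063 ]]
gold [445, 287, 24, 72, 617] [459.7, 321.8] [[ 0.6095 -0.2091  0.063 ]]
gold [180, 374, 380, 31, 6267] [380.5, 388.3] [[ 0.4861 -0.2551  0.063 ]]
shift mm [148.5   0.1  -1.8] turn [0.0006 0.0007 0.0003]
```

{"method": "carry_out", "body": {"steps": [[[40,0,-1],[0,0,0],75],[[80,0,-1],[0,0,0],75],[[120,0,-1],[0,0,0],75],[[148,0,-1],[0,0,0],75],[[149,0,-1],[0,0,0],75],[[149,0,-1],[0,0,0],0],[[149,0,-1],[0,0,0],0],[[149,0,-1],[0,0,0],0]]}}

```text
t: 8.05
position: [0.4972, 0.041, 0.1124]
eef_rot: [2.033, 1.567, -0.01]
ft_force: [-0.8, -0.5, 2.9]
grip_width: 0.566
```

{"method": "carry_out", "body": {"steps": [[[0,0,0],[0,0,0],0],[[0,0,0],[0,0,0],0],[[0,0,0],[0,0,0],0],[[-10,0,0],[0,0,0],0],[[-40,0,0],[0,0,0],0],[[-70,0,0],[0,0,0],0],[[-70,0,0],[0,0,0],0]]}}

```text
t: 8.75
position: [0.4985, 0.0414, 0.1854]
eef_rot: [2.027, 1.562, -0.015]
ft_force: [0.9, -0.9, -2.1]
grip_width: 0.565
```

```bash
python3 -c "
from h import *
st();go([.486,-.3165,.16],-27)
"
```

```text
t 8.75 p [0.4985 0.0414 0.1854] jaw -26.97 x [ 0.0083 -0.0001 -1.    ] F [ 0.869  -0.9325 -2.0888] w 0.5652421997589058 q6 0.4510948427071846
shift mm [ 25.4 151.  324.7] turn [ 0.0005 -0.0037 -0.0075]
```

{"method": "carry_out", "body": {"steps": [[[0,15,32],[0,0,0],0],[[0,36,77],[0,0,0],0],[[0,57,122],[0,0,0],0],[[5,78,167],[0,0,0],0],[[10,99,212],[0,0,0],0],[[15,120,257],[0,0,0],0],[[20,138,297],[0,-0.003,-0.007],0],[[20,151,325],[0,-0.003,-0.007],0]]}}

```text
t: 9.55
position: [0.481, -0.3191, 0.1578]
eef_rot: [-1.267, 1.561, 2.973]
ft_force: [0.5, -0.5, -1.8]
grip_width: 0.562
```

{"method": "carry_out", "body": {"steps": [[[0,0,0],[0,0,0],0],[[20,0,0],[0,0,0],0],[[45,0,0],[0,0,0],0],[[60,0,0],[0,0,0],0],[[60,0,0],[0,0,0],0]]}}

```text
t: 10.05
position: [0.4806, -0.3147, 0.0969]
eef_rot: [-1.425, 1.559, 2.817]
ft_force: [-0.2, 0.2, -2.5]
grip_width: 0.565
```

```bash
python3 -c "
from h import *
st();go([.486,-.3165,.0955],-27)
"
```

```text
t 10.05 p [ 0.4806 -0.3147  0.0969] jaw -26.95 x [-0.0116  0.0039 -0.9999] F [-0.2383  0.2464 -2.5427] w 0.5651270109782872 q6 -0.19480275456911653
shift mm [ 1.3  5.6 -0.8] turn [0.0009 0.0018 0.0121]
```

{"method": "carry_out", "body": {"steps": [[[0,6,0],[0,0,0.012],0],[[1,6,0],[0,0,0.012],0],[[2,6,0],[0,0,0.012],0],[[3,6,0],[0,0,0.012],0],[[3,6,0],[0,0,0.012],0]]}}

```text
t: 10.55
position: [0.4876, -0.3195, 0.0971]
eef_rot: [1.04, 1.565, -1.002]
ft_force: [-0.2, 0.1, -2.9]
grip_width: 0.565
```

{"method": "carry_out", "body": {"steps": [[[1,0,0],[0,0,0],0],[[2,0,0],[0,0,0],0],[[3,0,0],[0,0,0],0],[[3,0,0],[0,0,0],0]]}}

```text
t: 10.95
position: [0.4878, -0.3195, 0.0948]
eef_rot: [1.087, 1.565, -0.955]
ft_force: [-1.5, 2.3, 4.9]
grip_width: 0.565
```

{"method": "carry_out", "body": {"steps": [[[0,0,0],[0,0,0],0],[[-1,0,0],[0,0,0],72],[[-1,0,0],[0,0,0],72],[[-1,0,0],[0,0,0],72],[[-20,0,0],[0,0,0],72],[[-60,0,0],[0,0,0],72],[[-105,0,0],[0,0,0],72],[[-150,0,0],[0,0,0],72]]}}

```text
t: 11.75
position: [0.4866, -0.3185, 0.245]
eef_rot: [0.96, 1.566, -1.082]
ft_force: [1.2, 0.3, 0.7]
grip_width: 0.72
```

```bash
python3 -c "
from h import *
st();go([.584,.075,.26],-27)
"
```

```text
t 11.75 p [ 0.4866 -0.3185  0.245 ] jaw -26.99 x [ 0.0023 -0.0044 -1.    ] F [1.2134 0.2862 0.691 ] w 0.720275512379029 q6 -0.19527102424558473
shift mm [ -16.5  -91.7 -394.8] turn [ 0.0002  0.0028 -0.0041]
```

{"method": "carry_out", "body": {"steps": [[[-16,-11,-48],[0,0.003,-0.004],72],[[-16,-22,-96],[0,0.003,-0.004],72],[[-16,-33,-144],[0,0.003,-0.004],72],[[-16,-44,-192],[0,0.003,-0.004],72],[[-16,-56,-240],[0,0.003,-0.004],72],[[-16,-67,-288],[0,0.003,-0.004],72],[[-16,-78,-336],[0,0.003,-0.004],72],[[-16,-88,-380],[0,0.003,-0.004],72]]}}

```text
t: 12.55
position: [0.5812, 0.0622, 0.2583]
eef_rot: [1.758, 1.569, -0.283]
ft_force: [0.8, -0.2, 0.4]
grip_width: 0.717
```

{"method": "carry_out", "body": {"steps": [[[0,-4,-15],[0,0,0],72],[[0,-4,-15],[0,0,0],72],[[0,-4,-15],[0,0,0],72]]}}

```text
t: 12.85
position: [0.5841, 0.0744, 0.258]
eef_rot: [0.798, 1.57, -1.243]
ft_force: [-0.6, -1.1, -0.1]
grip_width: 0.722
```

```bash
python3 -c "
from h import *
st()
c=cam('wrist')
for col in('blue','red','green','gold'):
  for s,ce,m in comps(mask(c[0],col),500): print(col,s,ce,ray(c,hullc(m),dict(blue=.021,red=.021,gold=.063).get(col,.154)))
go([.585,.0762,.110],-27)
"
```

```text
t 12.85 p [0.5841 0.0744 0.258 ] jaw -26.97 x [ 0.0004 -0.0012 -1.    ] F [-0.5974 -1.1369 -0.0522] w 0.722319568108698 q6 0.5109356318680491
blue [251, 264, 56, 39, 1827] [278.2, 285.1] [[ 0.5184 -0.0509  0.021 ]]
red [203, 205, 59, 57, 2630] [232.2, 233.1] [[0.4988 0.0389 0.021 ]]
green [249, 142, 62, 43, 1027] [278.6, 158.4] [[0.5985 0.1029 0.154 ]]
green [256, 177, 49, 48, 1508] [278.5, 200.3] [[0.5856 0.0762 0.154 ]]
gold [86, 0, 144, 112, 5984] [160.0, 54.7] [[0.5391 0.2515 0.063 ]]
gold [449, 0, 59, 127, 1816] [478.0, 62.5] [[0.8185 0.0949 0.063 ]]
gold [277, 217, 46, 52, 1759] [299.0, 243.9] [[0.5726 0.0028 0.063 ]]
gold [99, 287, 21, 72, 531] [106.0, 325.2] [[0.3206 0.0138 0.063 ]]
gold [440, 287, 22, 72, 579] [453.2, 322.3] [[ 0.6911 -0.1731  0.063 ]]
gold [171, 374, 389, 31, 6177] [370.4, 388.3] [[ 0.568  -0.2176  0.063 ]]
shift mm [148.2  -0.5  -2.7] turn [-0.0006  0.0007 -0.0011]
```

{"method": "carry_out", "body": {"steps": [[[40,0,-2],[0,0,0],72],[[80,0,-2],[0,0,0],72],[[120,0,-2],[0,0,0],72],[[148,0,-2],[0,0,0],72],[[149,0,-2],[0,0,0],72],[[149,0,-2],[0,0,0],0],[[149,0,-2],[0,0,0],0],[[149,0,-2],[0,0,0],0]]}}

```text
t: 13.7
position: [0.5871, 0.0765, 0.1121]
eef_rot: [1.97, 1.566, -0.072]
ft_force: [-0.7, 1.0, 5.1]
grip_width: 0.562
```

{"method": "carry_out", "body": {"steps": [[[0,0,0],[0,0,0],0],[[0,0,0],[0,0,0],0],[[-10,0,0],[0,0,0],0],[[-40,0,0],[0,0,0],0],[[-80,0,0],[0,0,0],0],[[-110,0,0],[0,0,0],0],[[-110,0,0],[0,0,0],0]]}}

```text
t: 14.4
position: [0.5882, 0.0771, 0.226]
eef_rot: [2.048, 1.56, 0.006]
ft_force: [1.1, 0.2, -2.4]
grip_width: 0.567
```

```bash
python3 -c "
from h import *
st();go([.572,-.311,.16],-27)
"
```

```text
t 14.4 p [0.5882 0.0771 0.226 ] jaw -26.97 x [ 0.0106  0.0001 -0.9999] F [ 1.0678  0.2313 -2.4179] w 0.5670703078846249 q6 0.5149669386732392
shift mm [ 65.8 161.  353.6] turn [ 0.0005 -0.0049 -0.0094]
```

{"method": "carry_out", "body": {"steps": [[[0,14,30],[0,0,0],0],[[0,34,75],[0,0,0],0],[[0,55,121],[0,0,0],0],[[0,76,167],[0,0,0],0],[[10,97,213],[0,0,-0.004],0],[[20,118,259],[0,0,-0.009],0],[[30,139,305],[0,-0.004,-0.009],0],[[40,157,345],[0,-0.004,-0.009],0]]}}

```text
t: 15.2
position: [0.5677, -0.3026, 0.1778]
eef_rot: [-1.198, 1.56, 3.044]
ft_force: [1.3, 0.6, -2.7]
grip_width: 0.569
```

{"method": "carry_out", "body": {"steps": [[[0,4,8],[0,0,0],0],[[20,4,8],[0,0,0],0],[[40,4,8],[0,0,0],0],[[60,4,8],[0,0,0],0],[[76,4,8],[0,0,0],0],[[76,4,8],[0,0,0],0]]}}

```text
t: 15.8
position: [0.5656, -0.3082, 0.0993]
eef_rot: [-1.357, 1.556, 2.885]
ft_force: [-0.3, -0.5, -3.3]
grip_width: 0.565
```

```bash
python3 -c "
from h import *
st();go([.572,-.311,.0945],-27)
"
```

```text
t 15.8 p [ 0.5656 -0.3082  0.0993] jaw -26.97 x [-0.0146  0.0038 -0.9999] F [-0.2746 -0.4667 -3.2789] w 0.5650160776604409 q6 -0.10401444788699053
shift mm [ 4.7  7.  -0.4] turn [0.0006 0.0032 0.0147]
```

{"method": "carry_out", "body": {"steps": [[[0,7,0],[0,0.003,0.014],0],[[3,7,0],[0,0.003,0.014],0],[[5,7,0],[0,0.003,0.014],0],[[6,7,0],[0,0.003,0.014],0],[[7,7,0],[0,0.003,0.014],0],[[7,7,0],[0,0.003,0.014],0]]}}

```text
t: 16.4
position: [0.574, -0.3132, 0.0966]
eef_rot: [1.406, 1.565, -0.636]
ft_force: [0.3, -0.9, -3.3]
grip_width: 0.563
```

{"method": "carry_out", "body": {"steps": [[[1,0,0],[0,0,0],0],[[2,0,0],[0,0,0],0],[[3,0,0],[0,0,0],0],[[3,0,0],[0,0,0],0]]}}

```text
t: 16.8
position: [0.5744, -0.3141, 0.0956]
eef_rot: [1.334, 1.563, -0.708]
ft_force: [-4.7, -0.5, 7.7]
grip_width: 0.566
```

{"method": "carry_out", "body": {"steps": [[[0,0,0],[0,0,0],0],[[-1,0,0],[0,0,0],72],[[-1,0,0],[0,0,0],72],[[-1,0,0],[0,0,0],72],[[-20,0,0],[0,0,0],72],[[-60,0,0],[0,0,0],72],[[-105,0,0],[0,0,0],72],[[-150,0,0],[0,0,0],72]]}}

```text
t: 17.6
position: [0.5729, -0.3124, 0.2445]
eef_rot: [1.409, 1.566, -0.633]
ft_force: [0.2, -0.6, 0.4]
grip_width: 0.72
```

```bash
python3 -c "
from h import *
st();go([.571,.0025,.22],-27)
c=cam('scene');cv2.imwrite('pics/s3.png',c[0][:,:,::-1])
for col in('blue','red','green'):
  for s,ce,m in comps(mask(c[0],col)[60:260,190:400].copy(),70): print(col,s,ce,ray(c,hullc(m)+[190,60],.137),ray(c,hullc(m)+[190,60],.021))
"
```

```text
t 17.6 p [ 0.5729 -0.3124  0.2445] jaw -26.98 x [ 0.004  -0.0029 -1.    ] F [ 0.1513 -0.585   0.4459] w 0.7203419342798454 q6 -0.10662204693698978
shift mm [  23.5 -144.7 -279.7] turn [ 0.0003  0.0008 -0.0048]
blue [67, 31, 9, 17, 81] [70.9, 38.3] [[ 0.468  -0.2273  0.137 ]] [[ 0.3301 -0.4106  0.021 ]]
blue [87, 116, 36, 19, 364] [105.8, 123.2] [[0.6128 0.0538 0.137 ]] [[ 0.511  -0.0596  0.021 ]]
red [31, 24, 17, 7, 75] [39.1, 27.3] [[ 0.4888 -0.3164  0.137 ]] [[ 0.3561 -0.5218  0.021 ]]
red [32, 40, 18, 19, 304] [40.3, 49.1] [[ 0.5458 -0.2296  0.137 ]] [[ 0.4273 -0.4135  0.021 ]]
red [36, 65, 14, 14, 140] [42.1, 70.8] [[ 0.594  -0.1544  0.137 ]] [[ 0.4875 -0.3196  0.021 ]]
red [124, 135, 39, 25, 760] [143.0, 146.9] [[0.603  0.1339 0.137 ]] [[0.4988 0.0404 0.021 ]]
green [0, 34, 17, 8, 78] [8.5, 37.7] [[ 0.5723 -0.3164  0.137 ]] [[ 0.4603 -0.5219  0.021 ]]
green [2, 51, 15, 20, 159] [9.7, 58.6] [[ 0.6194 -0.2326  0.137 ]] [[ 0.5192 -0.4172  0.021 ]]
green [104, 164, 42, 29, 939] [124.3, 177.8] [[0.6735 0.167  0.137 ]] [[0.5867 0.0817 0.021 ]]
```

View pics/s3.png

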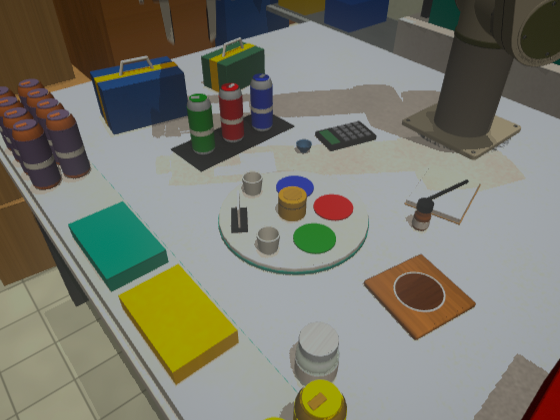

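{"method": "carry_out", "body": {"steps": [[[0,-21,-40],[0,0,-0.005],80],[[0,-43,-83],[0,0,-0.005],80],[[0,-65,-126],[0,0,-0.005],80],[[4,-87,-169],[0,0,-0.005],80],[[14,-109,-212],[0,0,-0.005],80],[[24,-130,-252],[0,0,-0.005],80],[[24,-145,-280],[0,0,-0.005],80],[[24,-145,-280],[0,0,-0.005],80]]}}

```text
t: 18.45
position: [0.5708, 0.0067, 0.2177]
eef_rot: [-1.511, 1.57, 2.735]
ft_force: [-0.3, -1.2, -0.2]
grip_width: 0.801
```

{"method": "carry_out", "body": {"steps": [[[0,0,0],[0,0,0],80],[[0,0,0],[0,0,0],80]]}}

```text
t: 18.65
position: [0.5715, 0.0016, 0.2184]
eef_rot: [0.852, 1.569, -1.19]
ft_force: [-0.0, -0.4, 0.5]
grip_width: 0.799
```

```bash
python3 -c "
from h import *
st()
c=cam('wrist')
for col in('blue','red','green','gold'):
  for s,ce,m in comps(mask(c[0],col),800): print(col,s,ce,ray(c,hullc(m),dict(gold=.063).get(col,.021)))
c=cam('side')
for col in('blue','red','green','gold'):
  for s,ce,m in comps(mask(c[0],col)[150:300,200:370].copy(),100): print('side',col,s,ce,ray(c,hullc(m)+[200,150],dict(gold=.063).get(col,.021)))
go([.571,.0025,.027],-27)
"
```

```text
t 18.65 p [0.5715 0.0016 0.2184] jaw -27.02 x [ 0.0007 -0.0018 -1.    ] F [-0.047  -0.3872  0.5034] w 0.7987125942750724 q6 0.38589506540606466
blue [228, 219, 65, 62, 3130] [259.6, 249.5] [[ 0.516  -0.0566  0.021 ]]
red [172, 150, 68, 68, 3635] [205.3, 183.6] [[0.4988 0.0387 0.021 ]]
green [223, 74, 71, 75, 4184] [258.2, 111.2] [[0.5866 0.0802 0.021 ]]
gold [69, 0, 127, 41, 2544] [118.4, 12.8] [[0.5183 0.2059 0.063 ]]
gold [254, 164, 53, 56, 2290] [280.4, 191.9] [[0.572  0.0006 0.063 ]]
gold [192, 374, 366, 31, 4870] [378.8, 388.4] [[ 0.5664 -0.2579  0.063 ]]
side blue [57, 95, 44, 34, 1095] [78.0, 111.1] [[ 0.5122 -0.0612  0.021 ]]
side red [21, 68, 41, 30, 973] [41.4, 82.7] [[0.4951 0.0348 0.021 ]]
side green [50, 41, 38, 25, 625] [66.3, 51.6] [[0.5819 0.079  0.021 ]]
side gold [0, 0, 38, 37, 573] [17.8, 18.3] [[0.5259 0.1887 0.063 ]]
side gold [149, 0, 21, 14, 149] [162.2, 4.6] [[0.8056 0.0525 0.063 ]]
side gold [72, 53, 29, 24, 491] [86.0, 63.6] [[ 0.5664 -0.007   0.063 ]]
shift mm [191.4  -1.3  -1.1] turn [-0.0014  0.0011 -0.0013]
```

{"method": "carry_out", "body": {"steps": [[[45,0,0],[0,0,0],80],[[90,0,0],[0,0,0],80],[[135,0,0],[0,0,0],80],[[170,0,0],[0,0,0],80],[[190,0,0],[0,0,0],80],[[190,0,0],[0,0,0],80],[[190,0,0],[0,0,0],0],[[190,0,0],[0,0,0],0]], "force": 15}}

```text
t: 19.55
position: [0.5731, 0.0016, 0.0306]
eef_rot: [1.63, 1.567, -0.413]
ft_force: [-0.3, 0.5, 0.1]
grip_width: 0.67
```

{"method": "carry_out", "body": {"steps": [[[0,0,0],[0,0,0],0],[[0,0,0],[0,0,0],0],[[0,0,0],[0,0,0],0],[[-10,0,0],[0,0,0],0],[[-40,0,0],[0,0,0],0],[[-80,0,0],[0,0,0],0],[[-80,0,0],[0,0,0],0]]}}

```text
t: 20.25
position: [0.5756, 0.0022, 0.1157]
eef_rot: [1.852, 1.56, -0.189]
ft_force: [1.9, -0.1, -0.1]
grip_width: 0.573
```

```bash
python3 -c "
from h import *
st();go([.536,.278,.12],-27)
c=cam('wrist');cv2.imwrite('pics/w2.png',c[0][:,:,::-1])
h=cv2.cvtColor(c[0].copy(),cv2.COLOR_RGB2HSV)
for s,ce,m in comps(mask(c[0],'wood'),800): print(s,ce,cv2.minAreaRect(ray(c,np.vstack(cv2.findContours(m,0,2)[0])[:,0],.012)[:,:2].astype(np.float32)))
"
```

```text
t 20.25 p [0.5756 0.0022 0.1157] jaw -26.98 x [ 0.0109 -0.0021 -0.9999] F [ 1.9278 -0.0861 -0.1293] w 0.5729979512807024 q6 0.38656666274578655
shift mm [  -5.3 -160.3 -227.9] turn [ 0.0004 -0.0031 -0.0106]
```

View pics/w2.png

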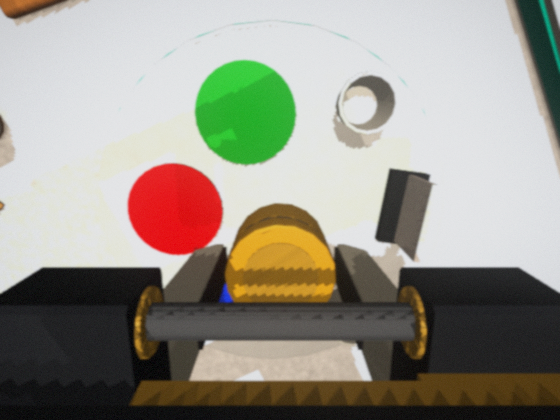

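{"method": "carry_out", "body": {"steps": [[[-30,-15,-22],[0,-0.003,-0.01],0],[[-60,-40,-57],[0,-0.003,-0.01],0],[[-90,-65,-92],[0,-0.003,-0.01],0],[[-110,-85,-120],[0,-0.003,-0.01],0],[[-110,-96,-137],[0,-0.003,-0.01],0],[[-110,-96,-137],[0,-0.003,-0.01],0],[[-110,-96,-137],[0,-0.003,-0.01],0]]}}

```text
t: 21.0
position: [0.5471, 0.1681, 0.2167]
eef_rot: [-1.065, 1.559, -3.106]
ft_force: [0.0, -0.6, -1.7]
grip_width: 0.577
```

```bash
python3 -c "
from h import *
st()
c=cam('wrist');cv2.imwrite('pics/w3.png',c[0][:,:,::-1])
for s,ce,m in comps(mask(c[0],'wood')[:280].copy(),800): print(s,ce,cv2.minAreaRect(ray(c,np.vstack(cv2.findContours(m,0,2)[0])[:,0],.012)[:,:2].astype(np.float32)))
go([.536,.278,.12],-27)
"
```

```text
t 21.0 p [0.5471 0.1681 0.2167] jaw -26.92 x [-0.0121 -0.0004 -0.9999] F [ 0.0002 -0.5579 -1.7373] w 0.5772209129570982 q6 0.6767261551134802
[148, 17, 150, 156, 9781] [224.9, 93.7] ((0.5332386493682861, 0.2746570110321045), (0.12745529413223267, 0.1265202760696411), 80.38211822509766)
[189, 60, 71, 76, 4192] [223.7, 97.4] ((0.5327656865119934, 0.27533507347106934), (0.07499141991138458, 0.07488448917865753), 36.55567932128906)
shift mm [ 96.6 -59.1 -94.1] turn [0.0003 0.0061 0.0108]
```

View pics/w3.png

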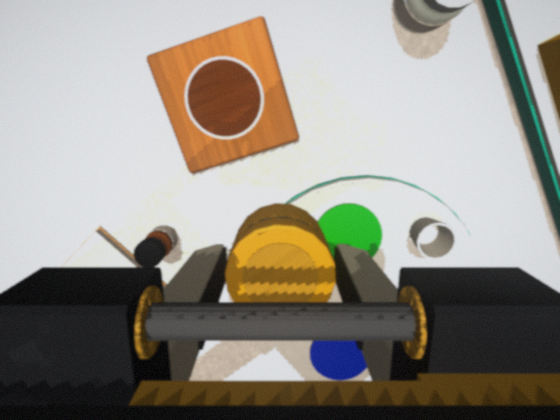

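{"method": "carry_out", "body": {"steps": [[[0,-15,-23],[0,0.006,0.011],0],[[20,-38,-58],[0,0.006,0.011],0],[[40,-55,-83],[0,0.006,0.011],0],[[70,-60,-91],[0,0.006,0.011],0],[[100,-60,-91],[0,0.006,0.011],0],[[130,-60,-91],[0,0.006,0.011],0],[[150,-60,-91],[0,0.006,0.011],0],[[150,-60,-91],[0,0.006,0.011],0]]}}

```text
t: 21.85
position: [0.5311, 0.2736, 0.0631]
eef_rot: [-0.622, 1.565, -2.665]
ft_force: [-0.2, 0.3, -0.8]
grip_width: 0.578
```

```bash
python3 -c "
from h import *
st();go([.534,.276,.0255],-27)
"
```

```text
t 21.85 p [0.5311 0.2736 0.0631] jaw -27.08 x [-0.0054 -0.0028 -1.    ] F [-0.2436  0.2723 -0.7788] w 0.5778087682876758 q6 0.8630912153101507
shift mm [37.6  1.6 -3.6] turn [-0.0014  0.005   0.0036]
```

{"method": "carry_out", "body": {"steps": [[[12,2,-3],[0,0.005,0.004],0],[[24,2,-3],[0,0.005,0.004],0],[[32,2,-3],[0,0.005,0.004],0],[[35,2,-3],[0,0.005,0.004],0],[[37,2,-3],[0,0.005,0.004],0],[[38,2,-3],[0,0.005,0.004],0],[[39,2,-3],[0,0.005,0.004],0],[[39,2,-3],[0,0.005,0.004],0]]}}

```text
t: 22.65
position: [0.5377, 0.2785, 0.0297]
eef_rot: [2.434, 1.561, 0.392]
ft_force: [-0.5, 0.4, -0.8]
grip_width: 0.578
```

{"method": "carry_out", "body": {"steps": [[[2,-1,2],[0,0,0],0],[[3,-1,2],[0,0,0],0],[[4,-1,2],[0,0,0],0],[[5,-1,2],[0,0,0],0],[[5,-1,2],[0,0,0],0]]}}

```text
t: 23.15
position: [0.5359, 0.2772, 0.0246]
eef_rot: [2.447, 1.561, 0.405]
ft_force: [-0.9, 0.2, 0.9]
grip_width: 0.576
```

Contact just beginning at the predicted height; 1 mm more, then release.

{"method": "carry_out", "body": {"steps": [[[1,0,0],[0,0,0],0],[[1,0,0],[0,0,0],0],[[1,0,0],[0,0,0],80],[[1,0,0],[0,0,0],80],[[1,0,0],[0,0,0],80],[[-30,0,0],[0,0,0],80],[[-75,0,0],[0,0,0],80],[[-120,0,0],[0,0,0],80]]}}

```text
t: 23.95
position: [0.5338, 0.2762, 0.1445]
eef_rot: [2.429, 1.564, 0.388]
ft_force: [-0.2, -0.0, 0.0]
grip_width: 0.8
```

{"method": "carry_out", "body": {"steps": [[[-50,0,0],[0,0,0],80],[[-95,5,45],[0,0,0],75],[[-95,10,90],[0,0,0],75],[[-95,10,90],[0,0,0],75]]}}

```text
t: 24.35
position: [0.5022, 0.1885, 0.2415]
eef_rot: [2.285, 1.558, 0.241]
ft_force: [0.4, 0.2, 0.1]
grip_width: 0.749
```

```bash
python3 -c "
from h import *
st();go([.574,-.3135,.26],-27)
c=cam('wrist');cv2.imwrite('pics/w4.png',c[0][:,:,::-1])
for col,z in(('wood',.012),('gold',.057)):
  for s,ce,m in comps(mask(c[0],col)[:280].copy(),800): print(col,s,ce,ray(c,hullc(m),z),cv2.minAreaRect(ray(c,np.vstack(cv2.findContours(m,0,2)[0])[:,0],z)[:,:2].astype(np.float32)))
"
```

```text
t 24.35 p [0.5022 0.1885 0.2415] jaw -27.1 x [ 0.0125  0.0031 -0.9999] F [0.4072 0.2336 0.0982] w 0.7486416985366047 q6 0.7367777398700891
shift mm [-19.1 292.8 414. ] turn [-0.0017 -0.0084 -0.0098]
wood [196, 25, 139, 146, 8606] [266.8, 97.1] [[0.5339 0.2779 0.012 ]] ((0.5324683785438538, 0.274864137172699), (0.12757690250873566, 0.12654094398021698), 80.44442749023438)
wood [234, 65, 66, 71, 1336] [264.7, 102.3] [[0.5328 0.2761 0.012 ]] ((0.5322949290275574, 0.2753303349018097), (0.07549449056386948, 0.07355169206857681), 62.95736312866211)
gold [197, 25, 138, 144, 7727] [267.8, 95.4] [[0.5339 0.2747 0.057 ]] ((0.5323805212974548, 0.27207592129707336), (0.11309806257486343, 0.11223093420267105), 80.57496643066406)
gold [240, 70, 56, 62, 2227] [269.7, 101.4] [[0.5342 0.2729 0.057 ]] ((0.5344365239143372, 0.2729663848876953), (0.055900879204273224, 0.05677437782287598), 11.683009147644043)
```

View pics/w4.png

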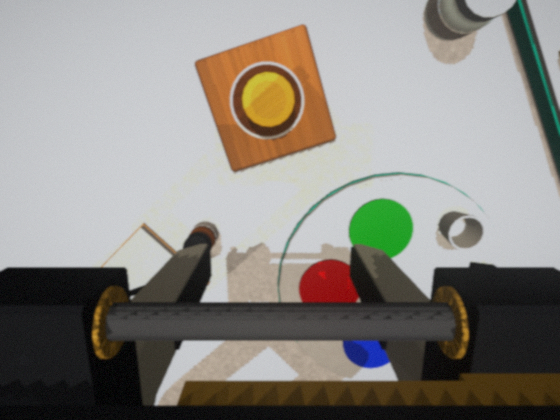

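{"method": "carry_out", "body": {"steps": [[[-10,25,36],[0,-0.008,-0.01],75],[[-19,52,74],[0,-0.008,-0.01],75],[[-19,80,113],[0,-0.008,-0.01],75],[[-19,108,152],[0,-0.008,-0.01],75],[[-19,136,192],[0,-0.008,-0.01],75],[[-19,164,232],[0,-0.008,-0.01],75],[[-19,192,272],[0,-0.008,-0.01],75],[[-19,220,312],[0,-0.008,-0.01],75]], "force": 20}}

```text
t: 25.2
position: [0.5567, -0.1877, 0.2557]
eef_rot: [-1.459, 1.566, 2.783]
ft_force: [1.1, 0.7, -0.7]
grip_width: 0.749
```

{"method": "carry_out", "body": {"steps": [[[0,28,40],[0,0,0],72],[[0,56,80],[0,0,0],72],[[0,73,102],[0,0,0],72],[[0,73,102],[0,0,0],72],[[0,73,102],[0,0,0],72]]}}

```text
t: 25.7
position: [0.5752, -0.3101, 0.255]
eef_rot: [-1.55, 1.564, 2.691]
ft_force: [0.5, 0.0, 0.2]
grip_width: 0.719
```

```bash
python3 -c "
from h import *
st()
c=cam('wrist')
for col in('green','red','blue'):
  for s,ce,m in comps(mask(c[0],col)[:280].copy(),400): print(col,s,ce,ray(c,hullc(m),.137))
go([.574,-.3135,.095],-27)
"
```

```text
t 25.7 p [ 0.5752 -0.3101  0.255 ] jaw -27.03 x [-0.0057  0.0028 -1.    ] F [0.486  0.0156 0.1897] w 0.7193418195925396 q6 -0.10065739603684046
green [259, 185, 47, 45, 1383] [280.3, 206.8] [[ 0.5733 -0.3165  0.137 ]]
red [190, 204, 48, 41, 567] [220.2, 216.4] [[ 0.5163 -0.3018  0.137 ]]
red [178, 227, 46, 39, 886] [203.2, 241.3] [[ 0.4927 -0.3151  0.137 ]]
blue [89, 0, 71, 35, 1851] [125.7, 14.0] [[ 0.535  -0.1228  0.137 ]]
blue [118, 237, 51, 39, 844] [147.9, 250.3] [[ 0.442 -0.299  0.137]]
shift mm [160.5   1.6   4.3] turn [0.0007 0.0002 0.0057]
```

{"method": "carry_out", "body": {"steps": [[[45,1,5],[0,0,0.006],72],[[90,1,5],[0,0,0.006],72],[[130,1,5],[0,0,0.006],72],[[158,1,5],[0,0,0.006],72],[[158,1,5],[0,0,0.006],72],[[158,1,5],[0,0,0.006],0],[[158,1,5],[0,0,0.006],0],[[158,1,5],[0,0,0.006],0]]}}

```text
t: 26.55
position: [0.5748, -0.3158, 0.1019]
eef_rot: [1.359, 1.564, -0.682]
ft_force: [-0.5, 0.3, 4.5]
grip_width: 0.564
```

{"method": "carry_out", "body": {"steps": [[[0,0,0],[0,0,0],0],[[0,0,0],[0,0,0],0],[[0,0,0],[0,0,0],0],[[-10,0,0],[0,0,0],0],[[-40,0,0],[0,0,0],0],[[-85,0,0],[0,0,0],0],[[-120,0,0],[0,0,0],0],[[-120,0,0],[0,0,0],0]]}}

```text
t: 27.35
position: [0.5759, -0.3169, 0.2273]
eef_rot: [1.409, 1.557, -0.633]
ft_force: [1.0, -0.2, -1.6]
grip_width: 0.563
```

```bash
python3 -c "
from h import *
st();go([.586,.080,.18],-27)
"
```

```text
t 27.35 p [ 0.5759 -0.3169  0.2273] jaw -26.99 x [ 0.0114 -0.0084 -0.9999] F [ 0.9987 -0.2265 -1.6439] w 0.5629927848157393 q6 -0.10954201411507566
shift mm [  44.1 -171.8 -358.4] turn [ 0.0002  0.0023 -0.014 ]
```

{"method": "carry_out", "body": {"steps": [[[0,-14,-30],[0,0,0],0],[[0,-35,-75],[0,0,-0.005],0],[[0,-57,-120],[0,0,-0.01],0],[[0,-79,-166],[0,0,-0.014],0],[[0,-101,-212],[0,0,-0.014],0],[[0,-123,-258],[0,0.002,-0.014],0],[[5,-145,-304],[0,0.002,-0.014],0],[[10,-163,-340],[0,0.002,-0.014],0]]}}

```text
t: 28.15
position: [0.5814, 0.0644, 0.2074]
eef_rot: [-1.664, 1.558, 2.577]
ft_force: [1.5, -0.8, -2.3]
grip_width: 0.563
```

{"method": "carry_out", "body": {"steps": [[[10,-9,-18],[0,0,0],0],[[25,-9,-18],[0,0,0],0],[[35,-9,-18],[0,0,0],0],[[45,-9,-18],[0,0,0],0],[[45,-9,-18],[0,0,0],0],[[45,-9,-18],[0,0,0],0]]}}

```text
t: 28.75
position: [0.5816, 0.0813, 0.163]
eef_rot: [-1.624, 1.558, 2.616]
ft_force: [0.0, -0.7, -1.9]
grip_width: 0.566
```

```bash
python3 -c "
from h import *
st();go([.586,.080,.119],-27)
"
```

```text
t 28.75 p [0.5816 0.0813 0.163 ] jaw -27.07 x [-0.0107  0.0062 -0.9999] F [ 0.0281 -0.6988 -1.9132] w 0.5662947103466692 q6 0.5188374606489186
shift mm [43.9  5.1 -0.8] turn [-0.0013 -0.0007  0.0124]
```

{"method": "carry_out", "body": {"steps": [[[10,4,0],[0,0,0.012],0],[[20,4,0],[0,0,0.012],0],[[30,4,0],[0,0,0.012],0],[[37,4,0],[0,0,0.012],0],[[41,4,0],[0,0,0.012],0],[[43,4,0],[0,0,0.012],0],[[43,4,0],[0,0,0.012],0]]}}

```text
t: 29.45
position: [0.5849, 0.0809, 0.1202]
eef_rot: [2.987, 1.57, 0.946]
ft_force: [0.7, -0.5, -3.1]
grip_width: 0.567
```

```bash
python3 -c "
from h import *
st();go([.586,.080,.119],-27)
"
```

```text
t 29.45 p [0.5849 0.0809 0.1202] jaw -26.98 x [ 0.0007  0.0009 -1.    ] F [ 0.6719 -0.5088 -3.1224] w 0.5671563241035747 q6 0.520743504701617
shift mm [1.2 1.4 0.3] turn [ 0.0004 -0.0011 -0.0002]
```

{"method": "carry_out", "body": {"steps": [[[1,0,0],[0,0,0],0],[[2,0,0],[0,0,0],0],[[3,0,0],[0,0,0],0],[[3,0,0],[0,0,0],0]]}}

```text
t: 29.85
position: [0.5857, 0.0811, 0.1196]
eef_rot: [2.446, 1.567, 0.405]
ft_force: [-4.4, -0.5, 10.5]
grip_width: 0.563
```

{"method": "carry_out", "body": {"steps": [[[0,0,0],[0,0,0],0],[[-1,0,0],[0,0,0],72],[[-1,0,0],[0,0,0],72],[[-1,0,0],[0,0,0],72],[[-20,0,0],[0,0,0],72],[[-60,0,0],[0,0,0],72],[[-105,0,0],[0,0,0],72],[[-140,0,0],[0,0,0],72]]}}

```text
t: 30.65
position: [0.585, 0.0807, 0.2597]
eef_rot: [2.463, 1.568, 0.422]
ft_force: [1.1, 1.1, 0.9]
grip_width: 0.722
```

```bash
python3 -c "
from h import *
st();go([.488,-.319,.26],-27)
c=cam('wrist')
for col,z in(('green',.154),('red',.021),('blue',.021)):
  for s,ce,m in comps(mask(c[0],col)[:330].copy(),400): print(col,s,ce,ray(c,hullc(m),z))
"
```

```text
t 30.65 p [0.585  0.0807 0.2597] jaw -26.99 x [ 0.0021  0.001  -1.    ] F [1.1381 1.1434 0.8922] w 0.7216048598159892 q6 0.5207726577003229
shift mm [ -0.9  94.9 400.2] turn [ 0.0002 -0.0018 -0.0015]
green [251, 148, 61, 48, 1187] [283.2, 165.2] [[0.5986 0.1033 0.154 ]]
green [254, 188, 49, 46, 1431] [276.6, 210.4] [[0.5811 0.0752 0.154 ]]
red [204, 211, 60, 56, 2541] [233.6, 238.6] [[0.4978 0.0384 0.021 ]]
blue [252, 269, 57, 34, 1564] [279.7, 287.5] [[ 0.5196 -0.0488  0.021 ]]
```

```bash
python3 -c "
from h import *
ims=[]
for n in('wrist','scene','side'):
  c=cam(n)
  for s,ce,m in comps(mask(c[0],'green'),60):
    if s[0]>200 and s[1]<330: print(n,s,ce,ray(c,hullc(m),.154)[0,:2],ray(c,hullc(m),.021)[0,:2])
  u,v=map(int,proj(c,[.584,.078,.09])); ims.append(cv2.resize(c[0][max(v-80,0):,max(u-65,0):][:150,:130,::-1],(260,300)))
  st()
cv2.imwrite('pics/g.png',np.hstack(ims))
"
```

```text
wrist [248, 149, 60, 46, 1123] [280.2, 165.8] [0.5991 0.1036] [0.591  0.0866]
wrist [252, 188, 48, 44, 1356] [273.9, 209.5] [0.5818 0.0758] [0.5661 0.0466]
t 30.75 p [0.5877 0.0809 0.2642] jaw -26.99 x [ 0.011   0.0014 -0.9999] F [0.3288 0.1539 0.7841] w 0.7201124720392026 q6 0.5208016118986563
scene [308, 170, 23, 13, 175] [320.2, 176.0] [0.5805 0.0761] [ 0.4498 -0.0522]
scene [294, 230, 42, 23, 404] [314.9, 243.3] [0.6886 0.183 ] [0.5899 0.0863]
t 30.8 p [0.5866 0.0808 0.2609] jaw -26.99 x [ 0.007   0.0012 -1.    ] F [-0.2808 -0.3063 -0.4879] w 0.7183837362555159 q6 0.52081624628147
side [256, 143, 21, 12, 164] [265.7, 149.0] [0.5787 0.0728] [0.6842 0.238 ]
side [254, 161, 27, 27, 417] [266.9, 175.4] [0.5401 0.0119] [0.6338 0.1582]
side [256, 191, 24, 18, 294] [267.2, 200.1] [ 0.5042 -0.043 ] [0.5868 0.0864]
side [250, 194, 38, 22, 291] [270.0, 206.9] [ 0.4997 -0.0534] [0.5809 0.0728]
t 30.85 p [0.5854 0.0807 0.2581] jaw -26.99 x [ 0.0029  0.001  -1.    ] F [0.9189 0.3623 0.4398] w 0.7252458268656852 q6 0.5207717891625657
```

View pics/g.png

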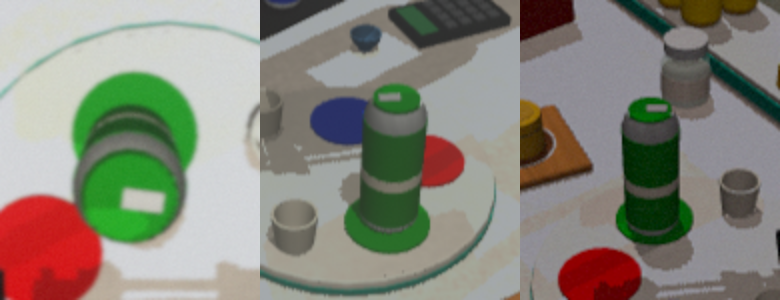

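{"method": "carry_out", "body": {"steps": [[[0,8,35],[0,0,0],72],[[0,19,82],[0,0,0],72],[[0,31,130],[0,0,0],72],[[0,42,178],[0,0,0],72],[[0,53,226],[0,0,0],72],[[0,65,274],[0,0,0],72],[[0,76,322],[0,0,0],72],[[0,88,370],[0,0,0],72]]}}

```text
t: 31.65
position: [0.4936, -0.2902, 0.2543]
eef_rot: [-2.028, 1.567, 2.214]
ft_force: [1.1, 0.1, -0.0]
grip_width: 0.723
```

{"method": "carry_out", "body": {"steps": [[[0,7,30],[0,0,0],72],[[0,7,30],[0,0,0],72],[[0,7,30],[0,0,0],72],[[0,7,30],[0,0,0],72]]}}

```text
t: 32.05
position: [0.4878, -0.3176, 0.2554]
eef_rot: [-2.316, 1.568, 1.926]
ft_force: [0.4, 0.1, -0.1]
grip_width: 0.723
```

```bash
python3 -c "
from h import *
st()
c=cam('wrist')
for col in('red','blue'):
  for s,ce,m in comps(mask(c[0],col)[:280].copy(),400): print(col,s,ce,ray(c,hullc(m),.137))
go([.488,-.319,.097],-27)
"
```

```text
t 32.05 p [ 0.4878 -0.3176  0.2554] jaw -26.94 x [-0.0009  0.0025 -1.    ] F [ 0.4043  0.0802 -0.1068] w 0.7225508396933152 q6 -0.19586554723964886
red [258, 176, 48, 47, 1465] [282.2, 197.7] [[ 0.4895 -0.3173  0.137 ]]
blue [190, 196, 42, 38, 474] [215.7, 207.4] [[ 0.4311 -0.3003  0.137 ]]
blue [174, 217, 45, 35, 956] [196.0, 231.8] [[ 0.405 -0.312  0.137]]
shift mm [158.8   0.9   1.6] turn [ 0.0016 -0.0016  0.0013]
```

{"method": "carry_out", "body": {"steps": [[[45,1,0],[0,0,0],72],[[90,1,0],[0,0,0],72],[[130,1,0],[0,0,0],72],[[159,1,0],[0,0,0],72],[[159,1,0],[0,0,0],72],[[159,1,0],[0,0,0],0],[[159,1,0],[0,0,0],0],[[159,1,0],[0,0,0],0]]}}

```text
t: 32.9
position: [0.4904, -0.32, 0.1006]
eef_rot: [1.626, 1.567, -0.416]
ft_force: [0.2, 0.6, 3.9]
grip_width: 0.562
```

{"method": "carry_out", "body": {"steps": [[[0,0,0],[0,0,0],0],[[0,0,0],[0,0,0],0],[[0,0,0],[0,0,0],0],[[-10,0,0],[0,0,0],0],[[-40,0,0],[0,0,0],0],[[-85,0,0],[0,0,0],0],[[-120,0,0],[0,0,0],0],[[-120,0,0],[0,0,0],0]]}}

```text
t: 33.7
position: [0.4915, -0.3215, 0.2258]
eef_rot: [1.464, 1.559, -0.578]
ft_force: [-0.1, 0.8, -2.2]
grip_width: 0.564
```

```bash
python3 -c "
from h import *
st();go([.499,.039,.18],-27)
"
```

```text
t 33.7 p [ 0.4915 -0.3215  0.2258] jaw -26.99 x [ 0.0095 -0.0062 -0.9999] F [-0.1171  0.8201 -2.2003] w 0.5639923488763837 q6 -0.1961362061450947
shift mm [  43.6 -157.4 -324.7] turn [ 0.0002  0.0012 -0.0113]
```

{"method": "carry_out", "body": {"steps": [[[0,-14,-28],[0,0,0],0],[[0,-35,-72],[0,0,-0.005],0],[[0,-56,-116],[0,0,-0.01],0],[[0,-77,-160],[0,0,-0.011],0],[[0,-98,-204],[0,0,-0.011],0],[[0,-119,-248],[0,0.001,-0.011],0],[[5,-140,-290],[0,0.001,-0.011],0],[[10,-154,-315],[0,0.001,-0.011],0]]}}

```text
t: 34.5
position: [0.4938, 0.0345, 0.2077]
eef_rot: [-1.805, 1.559, 2.439]
ft_force: [0.3, -0.1, -1.8]
grip_width: 0.565
```

{"method": "carry_out", "body": {"steps": [[[10,-3,-9],[0,0,0],0],[[25,-3,-9],[0,0,0],0],[[35,-3,-9],[0,0,0],0],[[45,-3,-9],[0,0,0],0],[[45,-3,-9],[0,0,0],0],[[45,-3,-9],[0,0,0],0],[[45,-3,-9],[0,0,0.01],0],[[45,-3,-9],[0,0,0.01],0]]}}

```text
t: 35.3
position: [0.496, 0.0408, 0.1639]
eef_rot: [2.862, 1.568, 0.82]
ft_force: [0.2, -0.5, -3.1]
grip_width: 0.565
```

```bash
python3 -c "
from h import *
st();go([.499,.039,.1176],-27)
z=sense()['position'][2]-.0966+.133
for n in('scene','side'):
  c=cam(n);a=mask(c[0],'red')
  for s,ce,m in comps(a[:,200:400].copy(),60):print(n,s,ce,ray(c,hullc(m)+[200,0],z)[0,:2],ray(c,hullc(m)+[200,0],.021)[0,:2])
"
```

```text
t 35.3 p [0.496  0.0408 0.1639] jaw -27.01 x [ 0.0018  0.002  -1.    ] F [ 0.1893 -0.4841 -3.0859] w 0.5649799083134077 q6 0.448504992145067
shift mm [46.3  3.5  0.4] turn [-0.0001 -0.0026 -0.0007]
scene [134, 125, 21, 8, 107] [144.5, 128.9] [0.499  0.0486] [ 0.2663 -0.1565]
scene [132, 197, 21, 23, 285] [142.3, 210.0] [0.6535 0.1953] [0.4895 0.0555]
side [21, 145, 24, 14, 215] [33.7, 151.0] [0.4944 0.0391] [0.6145 0.2728]
side [20, 167, 30, 28, 613] [34.0, 181.4] [ 0.4587 -0.0263] [0.5622 0.1769]
side [21, 198, 29, 22, 431] [35.9, 209.1] [ 0.4309 -0.0784] [0.5215 0.1006]
side [21, 219, 41, 29, 913] [41.4, 233.4] [ 0.4126 -0.1237] [0.4945 0.0341]
```

{"method": "carry_out", "body": {"steps": [[[10,3,1],[0,0,0],0],[[20,3,1],[0,0,0],0],[[30,3,1],[0,0,0],0],[[38,3,1],[0,0,0],0],[[42,3,1],[0,0,0],0],[[44,3,1],[0,0,0],0],[[45,3,1],[0,0,0],0],[[45,3,1],[0,0,0],0]]}}

```text
t: 36.2
position: [0.4979, 0.0389, 0.1184]
eef_rot: [-2.905, 1.568, 1.336]
ft_force: [0.0, -0.3, -1.7]
grip_width: 0.565
```

{"method": "carry_out", "body": {"steps": [[[1,0,0],[0,0,0],0],[[2,0,0],[0,0,0],0],[[2,0,0],[0,0,0],0]]}}

```text
t: 36.5
position: [0.4985, 0.039, 0.1179]
eef_rot: [2.945, 1.568, 0.903]
ft_force: [-4.5, 0.9, 8.5]
grip_width: 0.566
```

{"method": "carry_out", "body": {"steps": [[[-1,0,0],[0,0,0],0],[[-1,0,0],[0,0,0],72],[[-1,0,0],[0,0,0],72],[[-1,0,0],[0,0,0],72],[[-20,0,0],[0,0,0],72],[[-60,0,0],[0,0,0],72],[[-105,0,0],[0,0,0],72],[[-140,0,0],[0,0,0],72]]}}

```text
t: 37.3
position: [0.498, 0.0386, 0.2587]
eef_rot: [2.923, 1.568, 0.881]
ft_force: [1.1, 0.1, 0.8]
grip_width: 0.723
```

{"method": "carry_out", "body": {"steps": [[[0,0,0],[0,0,0],72],[[0,0,0],[0,0,0],72]]}}

```text
t: 37.5
position: [0.4984, 0.0385, 0.2569]
eef_rot: [2.828, 1.568, 0.786]
ft_force: [0.2, 0.5, 0.3]
grip_width: 0.717
```

```bash
python3 -c "
from h import *
st();go([.4025,-.3195,.26],-27)
for n in('wrist','scene','side'):
  c=cam(n)
  for col in('red','green'):
    for s,ce,m in comps(mask(c[0],col)[100 if n!='wrist' else 0:280,150:400].copy(),60): 
      if s[4]<2500: q=hullc(m)+[150,100 if n!='wrist' else 0];print(n,col,s,ray(c,q,.154)[0,:2])
"
```

```text
t 37.5 p [0.4984 0.0385 0.2569] jaw -26.99 x [ 0.0022  0.0022 -1.    ] F [0.2472 0.4798 0.2516] w 0.717408023761127 q6 0.4438759424132859
shift mm [ -4.1  77.1 362.5] turn [ 0.0002 -0.0029 -0.001 ]
wrist red [99, 148, 62, 46, 1031] [0.5116 0.0629]
wrist red [103, 182, 49, 47, 1535] [0.4959 0.0385]
wrist green [149, 79, 50, 65, 771] [0.5628 0.0937]
wrist green [175, 92, 52, 53, 1808] [0.5806 0.0755]
scene red [180, 43, 21, 12, 153] [0.4949 0.0389]
scene red [182, 101, 21, 19, 162] [0.6145 0.1647]
scene green [158, 70, 23, 13, 186] [0.5805 0.0762]
scene green [144, 131, 42, 22, 412] [0.6895 0.1833]
side red [74, 69, 24, 15, 228] [0.4931 0.0353]
side red [74, 90, 27, 27, 483] [ 0.4617 -0.0236]
side red [71, 119, 41, 29, 751] [ 0.4336 -0.0822]
side green [106, 43, 22, 12, 165] [0.579  0.0725]
side green [103, 62, 27, 26, 433] [0.5377 0.0109]
side green [106, 90, 24, 19, 296] [ 0.5051 -0.0431]
side green [104, 94, 34, 22, 247] [ 0.5012 -0.0546]
```

{"method": "carry_out", "body": {"steps": [[[-4,7,33],[0,0,0],72],[[-4,17,80],[0,0,0],72],[[-4,27,127],[0,0,0],72],[[-4,37,174],[0,0,0],72],[[-4,47,221],[0,0,0],72],[[-4,57,268],[0,0,0],72],[[-4,67,315],[0,0,0],72],[[-4,77,360],[0,0,0],72]]}}

```text
t: 38.45
position: [0.4014, -0.3186, 0.2575]
eef_rot: [-2.247, 1.566, 1.994]
ft_force: [0.9, -0.7, -0.0]
grip_width: 0.721
```

{"method": "carry_out", "body": {"steps": [[[0,0,0],[0,0,0],72],[[0,0,0],[0,0,0],72],[[0,0,0],[0,0,0],72]]}}

```text
t: 38.75
position: [0.4029, -0.3161, 0.2582]
eef_rot: [-2.393, 1.567, 1.849]
ft_force: [0.6, 0.3, 0.6]
grip_width: 0.72
```

```bash
python3 -c "
from h import *
st()
c=cam('wrist')
for col in('blue',):
  for s,ce,m in comps(mask(c[0],col)[:280].copy(),400): print(col,s,ce,ray(c,hullc(m),.137))
go([.4025,-.3195,.0985],-27)
"
```

```text
t 38.75 p [ 0.4029 -0.3161  0.2582] jaw -26.96 x [-0.0011  0.0039 -1.    ] F [0.5699 0.2999 0.6295] w 0.7204281946001786 q6 -0.29633544873184836
blue [256, 175, 47, 47, 1432] [279.9, 197.0] [[ 0.4027 -0.3146  0.137 ]]
shift mm [160.    1.4   3.9] turn [ 0.0016 -0.0027  0.0022]
```

{"method": "carry_out", "body": {"steps": [[[45,0,0],[0,0,0],72],[[90,0,0],[0,0,0],72],[[130,0,0],[0,0,0],72],[[160,0,0],[0,0,0],72],[[160,0,0],[0,0,0],72],[[160,0,0],[0,0,0],0],[[160,0,0],[0,0,0],0],[[160,0,0],[0,0,0],0]]}}

```text
t: 39.6
position: [0.4044, -0.3178, 0.1019]
eef_rot: [1.85, 1.568, -0.192]
ft_force: [-1.1, 1.1, 4.5]
grip_width: 0.564
```

{"method": "carry_out", "body": {"steps": [[[0,0,0],[0,0,0],0],[[0,0,0],[0,0,0],0],[[0,0,0],[0,0,0],0],[[-10,0,0],[0,0,0],0],[[-40,0,0],[0,0,0],0],[[-85,0,0],[0,0,0],0],[[-120,0,0],[0,0,0],0],[[-120,0,0],[0,0,0],0]]}}

```text
t: 40.4
position: [0.4054, -0.3195, 0.2267]
eef_rot: [1.448, 1.561, -0.594]
ft_force: [0.7, -0.8, -2.0]
grip_width: 0.565
```

```bash
python3 -c "
from h import *
st();go([.517,-.0565,.18],-27)
"
```

```text
t 40.4 p [ 0.4054 -0.3195  0.2267] jaw -26.99 x [ 0.0079 -0.0054 -1.    ] F [ 0.74   -0.8264 -1.9861] w 0.5654163738388609 q6 -0.29702039179322925
shift mm [  46.2  -20.4 -285.1] turn [ 0.0002  0.0012 -0.0095]
```

{"method": "carry_out", "body": {"steps": [[[0,-2,-28],[0,0,0],0],[[0,-5,-72],[0,0,-0.005],0],[[0,-8,-116],[0,0,-0.01],0],[[0,-12,-160],[0,0.001,-0.01],0],[[0,-15,-204],[0,0.001,-0.01],0],[[5,-18,-245],[0,0.001,-0.01],0],[[10,-20,-275],[0,0.001,-0.01],0],[[20,-20,-285],[0,0.001,-0.01],0]]}}

```text
t: 41.2
position: [0.5152, -0.0512, 0.1997]
eef_rot: [-1.934, 1.559, 2.311]
ft_force: [0.0, -0.8, -3.0]
grip_width: 0.566
```

{"method": "carry_out", "body": {"steps": [[[10,0,0],[0,0,0],0],[[25,0,0],[0,0,0],0],[[40,0,0],[0,0,0],0],[[40,0,0],[0,0,0.01],0],[[40,0,0],[0,0,0.01],0],[[40,0,0],[0,0,0.01],0]]}}

```text
t: 41.8
position: [0.5144, -0.0543, 0.1606]
eef_rot: [3.101, 1.568, 1.058]
ft_force: [-0.4, 0.4, -2.2]
grip_width: 0.56
```

```bash
python3 -c "
from h import *
st();go([.518,-.0565,.119],-27)
z=sense()['position'][2]-.098+.133
c=cam('side');a=mask(c[0],'blue')
for s,ce,m in comps(a[:,200:400].copy(),60):print(s,ce,ray(c,hullc(m)+[200,0],z)[0,:2],ray(c,hullc(m)+[200,0],.021)[0,:2])
"
```

```text
t 41.8 p [ 0.5144 -0.0543  0.1606] jaw -27.03 x [ 0.0016  0.0028 -1.    ] F [-0.417   0.4079 -2.2223] w 0.5599354365621698 q6 0.2647287994748355
shift mm [41.6  4.3  0.5] turn [-0.0006 -0.0032 -0.0001]
[64, 173, 26, 16, 264] [77.1, 180.3] [ 0.5128 -0.056 ] [0.6366 0.1262]
[61, 196, 31, 30, 593] [76.1, 212.1] [ 0.4759 -0.1087] [0.5831 0.0499]
[62, 230, 28, 21, 397] [75.6, 240.6] [ 0.4442 -0.1539] [ 0.5372 -0.0156]
[57, 248, 43, 31, 933] [78.2, 263.2] [ 0.4259 -0.1867] [ 0.5108 -0.0631]
```

{"method": "carry_out", "body": {"steps": [[[10,3,2],[0,0,0],0],[[20,3,2],[0,0,0],0],[[30,3,2],[0,0,0],0],[[35,3,2],[0,0,0],0],[[38,3,2],[0,0,0],0],[[40,3,2],[0,0,0],0],[[40,3,2],[0,0,0],0]]}}

```text
t: 42.55
position: [0.516, -0.0567, 0.1199]
eef_rot: [-2.845, 1.568, 1.396]
ft_force: [-0.0, 0.0, -3.3]
grip_width: 0.562
```

{"method": "carry_out", "body": {"steps": [[[1,0,0],[0,0,0],0],[[2,0,0],[0,0,0],0],[[2,0,0],[0,0,0],0]]}}

```text
t: 42.85
position: [0.5165, -0.0568, 0.1193]
eef_rot: [3.004, 1.567, 0.963]
ft_force: [-3.9, 0.8, 6.3]
grip_width: 0.564
```

{"method": "carry_out", "body": {"steps": [[[-1,0,0],[0,0,0],0],[[-1,0,0],[0,0,0],72],[[-1,0,0],[0,0,0],72],[[-1,0,0],[0,0,0],72],[[-20,0,0],[0,0,0],72],[[-60,0,0],[0,0,0],72],[[-105,0,0],[0,0,0],72],[[-150,0,0],[0,0,0],72]]}}

```text
t: 43.65
position: [0.5154, -0.0571, 0.2692]
eef_rot: [-2.637, 1.568, 1.604]
ft_force: [1.3, -0.4, 0.5]
grip_width: 0.722
```

{"method": "carry_out", "body": {"steps": [[[0,10,40],[0,0,0],72],[[0,10,80],[0,0,0],72],[[0,10,80],[0,0,0],72],[[0,10,80],[0,0,0],72]]}}

```text
t: 44.05
position: [0.4883, -0.1336, 0.2676]
eef_rot: [-2.906, 1.567, 1.334]
ft_force: [1.0, 0.1, -0.4]
grip_width: 0.721
```

```bash
python3 -c "
from h import *
st()
for n in('wrist','scene','side'):
  c=cam(n);o=[150,100] if n!='wrist' else [150,0]
  cv2.imwrite('pics/end_%s.png'%n,c[0][:,:,::-1])
  for col in('red','green','blue'):
    for s,ce,m in comps(mask(c[0],col)[o[1]:300,o[0]:400].copy(),60): 
      q=hullc(m)+o;print(n,col,s,ray(c,q,.154)[0,:2])
"; cd pics; python3 -c "
import cv2,numpy as np
a=[cv2.imread('end_%s.png'%n) for n in('wrist','scene','side')]
cv2.imwrite('end.png',np.vstack([np.hstack([a[1][110:360,180:480],a[2][110:360,150:450]]),np.hstack([a[0][0:280,100:400],a[0][0:280,260:560]])]))"
```

```text
t 44.05 p [ 0.4883 -0.1336  0.2676] jaw -27.11 x [ 0.0008  0.0034 -1.    ] F [ 1.0207  0.1416 -0.414 ] w 0.721165584099021 q6 0.10234706569488915
wrist red [11, 0, 54, 34, 1096] [0.4924 0.0304]
wrist red [38, 4, 64, 71, 1291] [0.5068 0.    ]
wrist blue [114, 78, 39, 65, 463] [ 0.5254 -0.0685]
wrist blue [90, 82, 51, 53, 1763] [ 0.513  -0.0581]
scene red [179, 43, 22, 12, 159] [0.495  0.0387]
scene red [182, 101, 21, 19, 160] [0.6145 0.1647]
scene green [158, 70, 23, 13, 192] [0.5804 0.0764]
scene green [144, 130, 42, 23, 428] [0.6888 0.1829]
scene blue [138, 25, 19, 10, 124] [ 0.5122 -0.0578]
scene blue [127, 82, 25, 17, 174] [0.6463 0.0757]
side red [74, 69, 24, 15, 230] [0.493  0.0353]
side red [73, 90, 29, 27, 560] [ 0.4619 -0.0232]
side red [71, 119, 40, 29, 786] [ 0.4336 -0.0816]
side green [118, 43, 10, 12, 64] [0.5867 0.0676]
side green [103, 60, 28, 28, 492] [0.5401 0.0136]
side green [103, 91, 27, 23, 202] [ 0.498  -0.0397]
side blue [114, 96, 27, 17, 275] [ 0.5101 -0.0607]
side blue [113, 122, 27, 25, 337] [ 0.4743 -0.1132]
side blue [107, 149, 43, 30, 450] [ 0.4457 -0.1582]
side blue [117, 152, 22, 17, 213] [ 0.4476 -0.1529]
```

View pics/end.png

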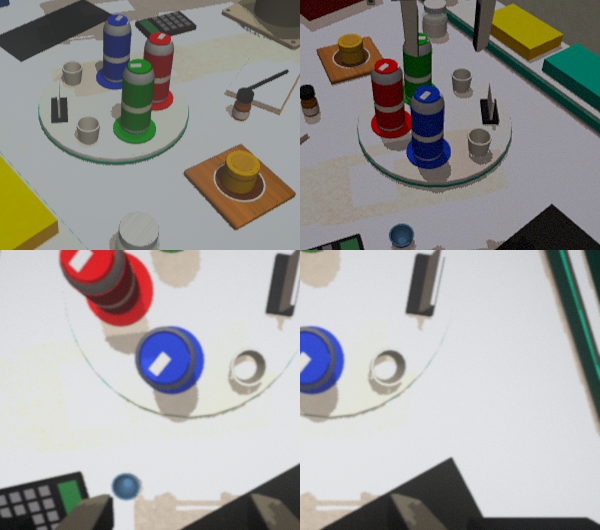

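```bash
python3 -c "
from h import *
st();print(manip.sign_off())"
```

```text
t 44.2 p [ 0.4887 -0.1322  0.2674] jaw -26.94 x [ 0.0003  0.0036 -1.    ] F [-0.232  -0.8209  0.0038] w 0.7191339586415957 q6 0.10226455296931365
the job is handed in; nothing more can be done
None
```

The job is done and handed in at about 44 s of robot time, well inside the 144 s limit. `sign_off()` gives no verdict, so I can't confirm the score.

I moved the three cans to the side mat, set the tin in the tray ring while they waited, then put each can back on the mat of its own colour. Nothing tipped over or was dropped. I did not measure the card holder; it looks undisturbed in the last pictures.

Last checks from the camera views:
- **Tin:** about 3 mm from the ring centre.
- **Red can:** 2–4 mm from its mat centre.
- **Blue can:** about 2–4 mm from its mat centre.
- **Green can:** about 7 mm from its mat centre. The three views gave 6.6–8 mm against the 13 mm limit. This was the least exact placing, about 6 mm from where the tool position put it. I left it alone because it was still in tolerance.

The cameras disagreed with each other by about 3–5 mm on absolute positions, so I compared each can with its mat within the same view.

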